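# Load the exhibit tray and clip the packs down

### The arm

A 7-joint arm with a two-finger parallel gripper is mounted at the origin on the work surface. World frame = base frame: x ahead of the robot, y to its left, z up, the work surface at z = 0. Lengths are in m, angles in rad, forces in N, time in s.
With the tool pointing down it reaches from about 0.4 to 0.85 m from the base axis. Payload 10.4 kg.
Tool frame: the origin (TCP) lies on the centre line of the jaws, within the pads' length; the fingertips stand 17 mm ahead of it and the grasp point (between the pads) lies 2 mm behind it; z points along the fingers, y is the line along which they close (so a half turn about z gives the same grasp; the last joint's range is limited). The gripper opens to 85 mm and grips with 20 to 120 N. Pads are 22 mm wide; open, the fingers measure 114 mm over their backs; the gripper's body (76 mm by 85 mm) begins 54 mm behind the grasp point. The pads swing forward as they close: fully open they stand 13 mm farther back than shut.
Start: joints at [-1.211, 0.332, -0.065, 1.46, 0.022, 1.35, -0.088], TCP at [0.233, 0.58, 0.248] pointing down, gripper open.
Joint ranges: [-2.6, 2.6], [-0.5, 2.12], [-1.47, 1.34], [0.16, 2.42], [-1.27, 4.41], [0.06, 2.06], [-2.6, 2.6]. Speed limits (rad/s): [2.22, 2.22, 2.79, 2.79, 3.14, 3.14, 3.14].

### API

Orientations are given as a unit quaternion [x, y, z, w].
In Python, from workcell import sensors, imaging, order, spotter gives the robot as it stands. The module is installed in compiled form; this text tells all that it offers.
- The arm moves only by the shell command python3 -m inch 'ROWS' [FORCE]. ROWS is JSON, a list that holds one entry, the list of rows, each a list of 7 numbers: the shift along the tool's x, y, z in m, then the turn, a rotation vector about the tool's x, y, z in rad, then the closure, from -1 (fully open) to 1 (shut). In form: [[[x, y, z, ax, ay, az, hand], ...]]. A call has 1 to 10 rows; each row is the pose to reach, as a shift and turn from the pose commanded when the call began, along the tool's axes at that moment; what a row does not reach only later rows make up. A row lasts 1/10 s, in which the tool goes at most 50 mm and 8.59 degrees, less where a joint would pass 70% of its speed; a pose out of reach is approached as far as the arm can. A call with a gripper value outside its range is refused whole. The fingers move at their own pace and stop on an object; FORCE is the grip in N (left out, the last holds). Time passes only in rows, so rows that repeat a pose let the fingers close. It gives the time, the measured TCP pose, the force, the opening and the grip force at its end, in the units of the state.
- sensors.get_obs(): the state, without advancing time (a new reading comes with each control period).
- imaging.camera(name): name is "scene" or "top" or "wrist"; returns the picture (420x560x3 uint8, blue, green, red); there is no depth.
- imaging.calibration(name): a dict with "mtx" (3x3 intrinsics, pixels), "R" (3x3) and "t" (3): a world point X has camera coordinates R X + t; the wrist camera has in their place "tool_from_camera" (4x4, takes a point from camera to tool coordinates, whose origin is the TCP and whose axes are the flange's). Camera axes: x right, y down, z forward; pixel columns grow to the right and rows downward; lengths in m; the calibration is good to about 2 mm. The wrist camera is an equidistant fisheye: a pixel r from the principal point sees the ray r / f radians off the axis. A picture is of the moment at which its call begins: read the wrist's pose just before it. calibration takes no time and is no camera call.
- order.hand_in(): hands the job in; it is judged then, once.
Trained networks look in the newest picture that a camera, given by its name, has taken for a name from the list of things; names that differ only in an ending like _2 or _b are one class to them, and where a whole thing is asked for, a point or a joint stands for the part that bears it (a point fixed in the world has none). Each returns a list of dicts, best first, with "conf" (0 to 1); they miss things now and then, are a little off and sometimes report something else, mostly with a low value. They report only what shows in the picture. A call takes as long as a camera call. They do not tell look-alikes from the thing itself.
- spotter.look_for(label, camera): "pixel" ([column, row] in pixels, amid what is visible of it).
The state is a dict: "clock": time; "joint_pos": joint angles; "joint_velocities": joint speeds; "tau": joint torques, N m; "position": TCP position; "ee_rot": TCP orientation; "ft_force": force on the tool from outside, world axes, zero at the start; "torque": the same for the moment, N m; "grip_width": opening from 0.0 (shut) to 1.0 (fully open); "grasp_force": force on a finger pad.
Only numpy, scipy, OpenCV 4.12 (cv2) and the standard library are available. Lean on these libraries where they do the work, as an engineer would, in place of code of your own. Each camera call takes 0.05 s, during which the arm holds its last target. There are 200 camera calls.

### The job

Load every small wrapped pack lying on the table into the exhibit tray, one to a pocket, seated flat and square on the pocket floor. Lock each one in with a black sprung clip: press the clip down over the round bar in line with the middle of that pack until it snaps fully home, its tongue lying over the end of the pack. Leave everything else on the table where it is; clips you do not need may stay.

Things in the scene. Friction and masses are not known exactly. Their poses are not given: they have to be found in the camera images.
- tray: grey exhibit tray fixed to the table, 166 (x) x 348 (y) mm: four equal open pockets side by side along y, and behind them (+x) a round steel bar along y. Origin: below its middle, on the table; x points from pockets to bar, z up. Pocket floors are 6 mm above the table, pocket walls end at 18 mm, their upper 5 mm bevelled as a lead-in. Pocket centres at x = -34 mm, 82 mm apart
- pocket0 (a point): centre of the floor of pocket 0 (0 to 3 towards the tray's +y); the pocket is 95 mm along the tray's x and 55 mm along its y (a pack fits with 2.5 mm all round)
- pocket1 (a point): centre of the floor of pocket 1 (0 to 3 towards the tray's +y); the pocket is 95 mm along the tray's x and 55 mm along its y (a pack fits with 2.5 mm all round)
- pocket2 (a point): centre of the floor of pocket 2 (0 to 3 towards the tray's +y); the pocket is 95 mm along the tray's x and 55 mm along its y (a pack fits with 2.5 mm all round)
- pocket3 (a point): centre of the floor of pocket 3 (0 to 3 towards the tray's +y); the pocket is 95 mm along the tray's x and 55 mm along its y (a pack fits with 2.5 mm all round)
- bar_mid (a point): middle of the axis of the fixed bar (24 mm in diameter, 340 mm long, posts under its ends and middle), 34.5 mm above the table and 79 mm along the tray's x from the line of pocket centres; axes as the tray's. A clip belongs on the bar straight in line with the middle of its pocket's width
- pack0: small tan tape-wrapped pack, 90 (x) x 50 (y) x 40 (z) mm, about 0.2 kg, rigid; origin at its centre, x along its length. Packs are alike, and alike either way round; three or four are present (else None)
- pack1: small tan tape-wrapped pack, 90 (x) x 50 (y) x 40 (z) mm, about 0.2 kg, rigid; origin at its centre, x along its length. Packs are alike, and alike either way round; three or four are present (else None)
- pack2: small tan tape-wrapped pack, 90 (x) x 50 (y) x 40 (z) mm, about 0.2 kg, rigid; origin at its centre, x along its length. Packs are alike, and alike either way round; three or four are present (else None)
- pack3: small tan tape-wrapped pack, 90 (x) x 50 (y) x 40 (z) mm, about 0.2 kg, rigid; origin at its centre, x along its length. Packs are alike, and alike either way round; three or four are present (else None)
- clip0: black plastic clip with sprung steel arms, 75 g, standing on its feet; four alike. Origin: centre under the feet, z up, y along its bore. Grip block on top 22 (x) x 24 (y) mm, 36 to 64 mm up, best gripped across y. Roof 30 to 36 mm up, 36 mm long in y. Two sprung arms at +x and -x, feet splayed to x = +-21 mm. Flat tongue 30 mm wide, underside 31 mm up, out to x = -66 mm, towards the pack in use
- clip0_bore (a point): centre of this clip's bore, 18 mm above its feet; axes as the clip's. Pressed straight down with its feet astride the bar, the lips (18 mm throat, 9 mm up) spread with about 10 to 15 N and snap past the widest point; then the roof rests on the bar, bore on the bar's axis, feet 16.5 mm above the table, tongue 1 to 2 mm over the end of the seated pack
- clip1: black plastic clip with sprung steel arms, 75 g, standing on its feet; four alike. Origin: centre under the feet, z up, y along its bore. Grip block on top 22 (x) x 24 (y) mm, 36 to 64 mm up, best gripped across y. Roof 30 to 36 mm up, 36 mm long in y. Two sprung arms at +x and -x, feet splayed to x = +-21 mm. Flat tongue 30 mm wide, underside 31 mm up, out to x = -66 mm, towards the pack in use
- clip1_bore (a point): centre of this clip's bore, 18 mm above its feet; axes as the clip's. Pressed straight down with its feet astride the bar, the lips (18 mm throat, 9 mm up) spread with about 10 to 15 N and snap past the widest point; then the roof rests on the bar, bore on the bar's axis, feet 16.5 mm above the table, tongue 1 to 2 mm over the end of the seated pack
- clip2: black plastic clip with sprung steel arms, 75 g, standing on its feet; four alike. Origin: centre under the feet, z up, y along its bore. Grip block on top 22 (x) x 24 (y) mm, 36 to 64 mm up, best gripped across y. Roof 30 to 36 mm up, 36 mm long in y. Two sprung arms at +x and -x, feet splayed to x = +-21 mm. Flat tongue 30 mm wide, underside 31 mm up, out to x = -66 mm, towards the pack in use
- clip2_bore (a point): centre of this clip's bore, 18 mm above its feet; axes as the clip's. Pressed straight down with its feet astride the bar, the lips (18 mm throat, 9 mm up) spread with about 10 to 15 N and snap past the widest point; then the roof rests on the bar, bore on the bar's axis, feet 16.5 mm above the table, tongue 1 to 2 mm over the end of the seated pack
- clip3: black plastic clip with sprung steel arms, 75 g, standing on its feet; four alike. Origin: centre under the feet, z up, y along its bore. Grip block on top 22 (x) x 24 (y) mm, 36 to 64 mm up, best gripped across y. Roof 30 to 36 mm up, 36 mm long in y. Two sprung arms at +x and -x, feet splayed to x = +-21 mm. Flat tongue 30 mm wide, underside 31 mm up, out to x = -66 mm, towards the pack in use
- clip3_bore (a point): centre of this clip's bore, 18 mm above its feet; axes as the clip's. Pressed straight down with its feet astride the bar, the lips (18 mm throat, 9 mm up) spread with about 10 to 15 N and snap past the widest point; then the roof rests on the bar, bore on the bar's axis, feet 16.5 mm above the table, tongue 1 to 2 mm over the end of the seated pack
- stapler: stapler, 110 x 34 x 41 mm, grey on black; origin centre of underside. Bystander, loose: leave alone
- calculator: flat black desk calculator, 120 x 70 x 14 mm; origin centre of underside. Bystander, loose: leave alone
- tape_roll: roll of brown packing tape lying flat, 104 mm across, 48 mm high; origin centre of underside. Bystander, loose: leave alone
- marker: white flat-sided marker pen, 110 x 22 x 14 mm; origin centre of underside. Bystander, loose: leave alone
- bundle: large brown bundle, 160 x 100 x 55 mm, too big for the tray; origin centre of underside. Bystander, loose: leave alone
- mug: white mug, 80 mm across, 95 mm high; origin centre of underside. Bystander, loose: leave alone
Things that resemble listed ones, but are neither listed nor needed, are in the scene too. Leave any orange or turquoise look-alike of the clip3 alone.

How it is judged:
At the end, for the whole second after the job is handed in: Every pack is in a pocket, centred within 8 mm, on its floor within 4 mm, level within 4 deg, square within 7 deg; each has a clip home on the bar (bore within 4 mm of its axis, upright within 11 deg), tongue pointing over the pack, its middle line within 15 mm of the pack's centre; all at rest (((horizontal distance between pack0 and pocket0 below 0.008 m and z of pack0 in the frame of pocket0 between 0.016 and 0.024 m) or (horizontal distance between pack0 and pocket1 below 0.008 m and z of pack0 in the frame of pocket1 between 0.016 and 0.024 m) or (horizontal distance between pack0 and pocket2 below 0.008 m and z of pack0 in the frame of pocket2 between 0.016 and 0.024 m) or (horizontal distance between pack0 and pocket3 below 0.008 m and z of pack0 in the frame of pocket3 between 0.016 and 0.024 m)) and angle between the z axis of each of pack0, pack1, pack2, pack3 and the z axis of tray, either way round below 0.07 rad and angle between the x axis of each of pack0, pack1, pack2, pack3 and the x axis of tray, either way round below 0.12 rad and linear speed of each of pack0, pack1, pack2, pack3 below 0.02 m/s and ((y of pack0 in the frame of clip0 between -0.015 and 0.015 m and x of pack0 in the frame of clip0 between -0.091 and -0.067 m and x of clip0_bore in the frame of bar_mid between -0.004 and 0.004 m and z of clip0_bore in the frame of bar_mid between -0.004 and 0.004 m and angle between the z axis of clip0 and the z axis of tray, either way round below 0.2 rad and linear speed of clip0 below 0.02 m/s) or (y of pack0 in the frame of clip1 between -0.015 and 0.015 m and x of pack0 in the frame of clip1 between -0.091 and -0.067 m and x of clip1_bore in the frame of bar_mid between -0.004 and 0.004 m and z of clip1_bore in the frame of bar_mid between -0.004 and 0.004 m and angle between the z axis of clip1 and the z axis of tray, either way round below 0.2 rad and linear speed of clip1 below 0.02 m/s) or (y of pack0 in the frame of clip2 between -0.015 and 0.015 m and x of pack0 in the frame of clip2 between -0.091 and -0.067 m and x of clip2_bore in the frame of bar_mid between -0.004 and 0.004 m and z of clip2_bore in the frame of bar_mid between -0.004 and 0.004 m and angle between the z axis of clip2 and the z axis of tray, either way round below 0.2 rad and linear speed of clip2 below 0.02 m/s) or (y of pack0 in the frame of clip3 between -0.015 and 0.015 m and x of pack0 in the frame of clip3 between -0.091 and -0.067 m and x of clip3_bore in the frame of bar_mid between -0.004 and 0.004 m and z of clip3_bore in the frame of bar_mid between -0.004 and 0.004 m and angle between the z axis of clip3 and the z axis of tray, either way round below 0.2 rad and linear speed of clip3 below 0.02 m/s)) and ((horizontal distance between pack1 and pocket0 below 0.008 m and z of pack1 in the frame of pocket0 between 0.016 and 0.024 m) or (horizontal distance between pack1 and pocket1 below 0.008 m and z of pack1 in the frame of pocket1 between 0.016 and 0.024 m) or (horizontal distance between pack1 and pocket2 below 0.008 m and z of pack1 in the frame of pocket2 between 0.016 and 0.024 m) or (horizontal distance between pack1 and pocket3 below 0.008 m and z of pack1 in the frame of pocket3 between 0.016 and 0.024 m)) and ((y of pack1 in the frame of clip0 between -0.015 and 0.015 m and x of pack1 in the frame of clip0 between -0.091 and -0.067 m and x of clip0_bore in the frame of bar_mid between -0.004 and 0.004 m and z of clip0_bore in the frame of bar_mid between -0.004 and 0.004 m and angle between the z axis of clip0 and the z axis of tray, either way round below 0.2 rad and linear speed of clip0 below 0.02 m/s) or (y of pack1 in the frame of clip1 between -0.015 and 0.015 m and x of pack1 in the frame of clip1 between -0.091 and -0.067 m and x of clip1_bore in the frame of bar_mid between -0.004 and 0.004 m and z of clip1_bore in the frame of bar_mid between -0.004 and 0.004 m and angle between the z axis of clip1 and the z axis of tray, either way round below 0.2 rad and linear speed of clip1 below 0.02 m/s) or (y of pack1 in the frame of clip2 between -0.015 and 0.015 m and x of pack1 in the frame of clip2 between -0.091 and -0.067 m and x of clip2_bore in the frame of bar_mid between -0.004 and 0.004 m and z of clip2_bore in the frame of bar_mid between -0.004 and 0.004 m and angle between the z axis of clip2 and the z axis of tray, either way round below 0.2 rad and linear speed of clip2 below 0.02 m/s) or (y of pack1 in the frame of clip3 between -0.015 and 0.015 m and x of pack1 in the frame of clip3 between -0.091 and -0.067 m and x of clip3_bore in the frame of bar_mid between -0.004 and 0.004 m and z of clip3_bore in the frame of bar_mid between -0.004 and 0.004 m and angle between the z axis of clip3 and the z axis of tray, either way round below 0.2 rad and linear speed of clip3 below 0.02 m/s)) and ((horizontal distance between pack2 and pocket0 below 0.008 m and z of pack2 in the frame of pocket0 between 0.016 and 0.024 m) or (horizontal distance between pack2 and pocket1 below 0.008 m and z of pack2 in the frame of pocket1 between 0.016 and 0.024 m) or (horizontal distance between pack2 and pocket2 below 0.008 m and z of pack2 in the frame of pocket2 between 0.016 and 0.024 m) or (horizontal distance between pack2 and pocket3 below 0.008 m and z of pack2 in the frame of pocket3 between 0.016 and 0.024 m)) and ((y of pack2 in the frame of clip0 between -0.015 and 0.015 m and x of pack2 in the frame of clip0 between -0.091 and -0.067 m and x of clip0_bore in the frame of bar_mid between -0.004 and 0.004 m and z of clip0_bore in the frame of bar_mid between -0.004 and 0.004 m and angle between the z axis of clip0 and the z axis of tray, either way round below 0.2 rad and linear speed of clip0 below 0.02 m/s) or (y of pack2 in the frame of clip1 between -0.015 and 0.015 m and x of pack2 in the frame of clip1 between -0.091 and -0.067 m and x of clip1_bore in the frame of bar_mid between -0.004 and 0.004 m and z of clip1_bore in the frame of bar_mid between -0.004 and 0.004 m and angle between the z axis of clip1 and the z axis of tray, either way round below 0.2 rad and linear speed of clip1 below 0.02 m/s) or (y of pack2 in the frame of clip2 between -0.015 and 0.015 m and x of pack2 in the frame of clip2 between -0.091 and -0.067 m and x of clip2_bore in the frame of bar_mid between -0.004 and 0.004 m and z of clip2_bore in the frame of bar_mid between -0.004 and 0.004 m and angle between the z axis of clip2 and the z axis of tray, either way round below 0.2 rad and linear speed of clip2 below 0.02 m/s) or (y of pack2 in the frame of clip3 between -0.015 and 0.015 m and x of pack2 in the frame of clip3 between -0.091 and -0.067 m and x of clip3_bore in the frame of bar_mid between -0.004 and 0.004 m and z of clip3_bore in the frame of bar_mid between -0.004 and 0.004 m and angle between the z axis of clip3 and the z axis of tray, either way round below 0.2 rad and linear speed of clip3 below 0.02 m/s)) and ((horizontal distance between pack3 and pocket0 below 0.008 m and z of pack3 in the frame of pocket0 between 0.016 and 0.024 m) or (horizontal distance between pack3 and pocket1 below 0.008 m and z of pack3 in the frame of pocket1 between 0.016 and 0.024 m) or (horizontal distance between pack3 and pocket2 below 0.008 m and z of pack3 in the frame of pocket2 between 0.016 and 0.024 m) or (horizontal distance between pack3 and pocket3 below 0.008 m and z of pack3 in the frame of pocket3 between 0.016 and 0.024 m)) and ((y of pack3 in the frame of clip0 between -0.015 and 0.015 m and x of pack3 in the frame of clip0 between -0.091 and -0.067 m and x of clip0_bore in the frame of bar_mid between -0.004 and 0.004 m and z of clip0_bore in the frame of bar_mid between -0.004 and 0.004 m and angle between the z axis of clip0 and the z axis of tray, either way round below 0.2 rad and linear speed of clip0 below 0.02 m/s) or (y of pack3 in the frame of clip1 between -0.015 and 0.015 m and x of pack3 in the frame of clip1 between -0.091 and -0.067 m and x of clip1_bore in the frame of bar_mid between -0.004 and 0.004 m and z of clip1_bore in the frame of bar_mid between -0.004 and 0.004 m and angle between the z axis of clip1 and the z axis of tray, either way round below 0.2 rad and linear speed of clip1 below 0.02 m/s) or (y of pack3 in the frame of clip2 between -0.015 and 0.015 m and x of pack3 in the frame of clip2 between -0.091 and -0.067 m and x of clip2_bore in the frame of bar_mid between -0.004 and 0.004 m and z of clip2_bore in the frame of bar_mid between -0.004 and 0.004 m and angle between the z axis of clip2 and the z axis of tray, either way round below 0.2 rad and linear speed of clip2 below 0.02 m/s) or (y of pack3 in the frame of clip3 between -0.015 and 0.015 m and x of pack3 in the frame of clip3 between -0.091 and -0.067 m and x of clip3_bore in the frame of bar_mid between -0.004 and 0.004 m and z of clip3_bore in the frame of bar_mid between -0.004 and 0.004 m and angle between the z axis of clip3 and the z axis of tray, either way round below 0.2 rad and linear speed of clip3 below 0.02 m/s))); the robot touches nothing.
It fails at once if another thing on the table is moved by more than 50 mm (distance of any of stapler, calculator, tape_roll, marker, bundle, mug from where it was at the start of the episode above 0.05 m).
Of pack0, pack1, pack2, pack3 only 3 to 4 are there at a start; the rules pass over those that are not, and their reading is None.
At some moment in a run one of pack0, pack1, pack2, pack3 may be knocked a few centimetres aside while the robot is not near it.
It also fails if it takes over 210 s, if anything falls off the work surface, if the arm or the gripper's body presses on something with over 40 N, if the wrist force passes 120 N, or if a joint passes its speed limit or range.

## Working session

There is one attempt and no reset: what is moved stays moved. The work goes in short steps, Python scripts to look and compute and a shell command to move; the robot and the scene stay as the last step left them, time stands still between calls to the robot, and variables do not carry over. Pictures are saved under pics/ and viewed, at most 14 in all, crops included, and the job is handed in when it is done.

```bash
mkdir -p pics
cat > h.py <<'E'
import numpy as np, cv2, json
from scipy.spatial.transform import Rotation as R
from workcell import sensors, imaging, order, spotter
def ray(cam,px,obs=None):
    c=imaging.calibration(cam); K=np.array(c["mtx"])
    if cam!="wrist":
        Rm=np.array(c["R"]);t=np.array(c["t"]).ravel()
        d=Rm.T@np.linalg.inv(K)@np.array([px[0],px[1],1.0]); return -Rm.T@t,d
    o=obs or sensors.get_obs(); T=np.array(c["tool_from_camera"])
    v=np.array([(px[0]-K[0,2])/K[0,0],(px[1]-K[1,2])/K[1,1]]);r=np.linalg.norm(v)
    d=np.array([*(v/max(r,1e-9)*np.sin(r)),np.cos(r)])
    Q=R.from_quat(o["ee_rot"]).as_matrix()
    return Q@T[:3,3]+np.array(o["position"]),Q@T[:3,:3]@d
def at(cam,px,z,obs=None):
    p,d=ray(cam,px,obs); return p+d*(z-p[2])/d[2]
def proj(cam,X,obs=None):
    c=imaging.calibration(cam);K=np.array(c["mtx"]);X=np.array(X,float)
    if cam!="wrist":
        q=K@(np.array(c["R"])@X+np.array(c["t"]).ravel()); return q[:2]/q[2]
    o=obs or sensors.get_obs(); T=np.array(c["tool_from_camera"])
    p=R.from_quat(o["ee_rot"]).as_matrix().T@(X-np.array(o["position"]))
    p=T[:3,:3].T@(p-T[:3,3]); th=np.arctan2(np.hypot(p[0],p[1]),p[2]); n=p[:2]/max(np.hypot(p[0],p[1]),1e-9)
    return np.array([K[0,2]+K[0,0]*th*n[0],K[1,2]+K[1,1]*th*n[1]])
E
python3 - <<'E'
from h import *
o=sensors.get_obs();print({k:np.round(v,3) for k,v in o.items()})
for c in("top","scene","wrist"):
    im=imaging.camera(c);cv2.imwrite(f"pics/{c}0.png",im)
    k=imaging.calibration(c);print(c,{a:np.round(b,3).tolist() for a,b in k.items()})
for c in("top","scene"):
  for l,z in(("pack0",.04),("clip0",.05),("tray",.0)):
    for d in spotter.look_for(l,c): print(c,l,np.round(d["pixel"]),round(d["conf"],2),np.round(at(c,d["pixel"],z),3))
E
```

```text
{'clock': np.float64(0.0), 'joint_pos': array([-1.211,  0.333, -0.065,  1.461,  0.022,  1.35 , -0.089]), 'joint_velocities': array([ 0.001,  0.   ,  0.001, -0.   ,  0.001, -0.001, -0.001]), 'tau': array([ 1.0000e-03, -6.2545e+01,  5.0000e-02, -3.9162e+01,  1.6000e-02,
        1.0000e-02,  0.0000e+00]), 'position': array([0.233, 0.579, 0.248]), 'ee_rot': array([ 0.19 ,  0.982, -0.001, -0.   ]), 'ft_force': array([ 0.873, -0.145,  0.781]), 'torque': array([-0.024, -0.036,  0.034]), 'grasp_force': np.float64(0.0), 'grip_width': np.float64(1.001)}
top {'mtx': [[416.408, 0.0, 279.139], [0.0, 416.408, 206.796], [0.0, 0.0, 1.0]], 'R': [[0.012, -1.0, 0.027], [-0.995, -0.014, -0.101], [0.102, -0.026, -0.994]], 't': [0.077, 0.527, 1.175]}
scene {'mtx': [[442.09, 0.0, 281.574], [0.0, 442.09, 206.436], [0.0, 0.0, 1.0]], 'R': [[-0.852, 0.524, 0.011], [0.446, 0.737, -0.508], [-0.274, -0.428, -0.861]], 't': [0.394, -0.268, 1.406]}
wrist {'mtx': [[325.192, 0.0, 279.545], [0.0, 325.192, 210.562], [0.0, 0.0, 1.0]], 'tool_from_camera': [[0.0, -0.952, -0.307, 0.079], [1.0, 0.0, 0.001, 0.0], [-0.001, -0.
[... 516 characters left out ...]
 0.05 ]
top clip0 [231. 296.] 0.59 [0.273 0.214 0.05 ]
top tray [255. 187.] 0.96 [0.586 0.156 0.   ]
scene pack0 [229.  96.] 0.91 [ 0.444 -0.351  0.04 ]
scene pack0 [208. 168.] 0.83 [ 0.624 -0.136  0.04 ]
scene pack0 [268. 142.] 0.77 [ 0.431 -0.127  0.04 ]
scene pack0 [220. 128.] 0.67 [ 0.527 -0.251  0.04 ]
scene clip0 [390. 374.] 0.94 [0.537 0.573 0.05 ]
scene clip0 [348. 236.] 0.91 [0.416 0.249 0.05 ]
scene clip0 [306. 181.] 0.81 [0.415 0.049 0.05 ]
scene clip0 [386. 206.] 0.65 [0.275 0.231 0.05 ]
scene clip0 [319. 208.] 0.61 [0.432 0.141 0.05 ]
scene clip0 [370. 265.] 0.59 [0.418 0.344 0.05 ]
scene tray [278. 246.] 0.7 [0.573 0.16  0.   ]
scene tray [229.  95.] 0.47 [ 0.427 -0.392  0.   ]
```

View pics/top0.png

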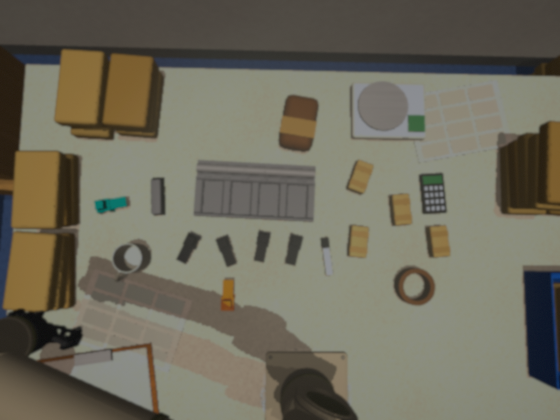

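View pics/scene0.png

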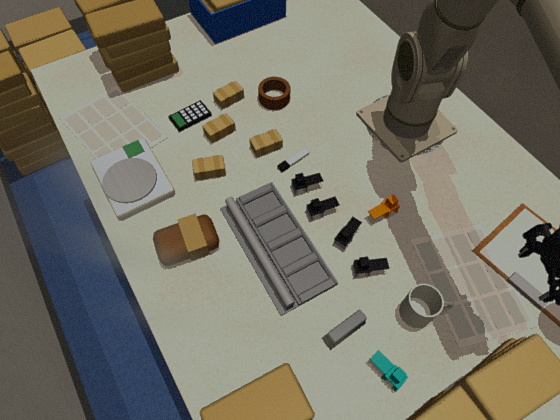

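The top view shows four tan packs at (400,209), (359,241), (438,241) and (360,177). The four black clips are at (292,248), (262,246), (226,250) and (189,247). The look-alikes, orange (228,295) and turquoise (111,205), stay where they are. The tray is at (255,190) with its bar on the +x side. I'll go above the tray and clips for a closer look.

```bash
python3 -m inch '[[[-0.404,-0.289,-0.072,0,0,-0.382,-1],[-0.404,-0.289,-0.072,0,0,-0.382,-1],[-0.404,-0.289,-0.072,0,0,-0.382,-1],[-0.404,-0.289,-0.072,0,0,-0.382,-1],[-0.404,-0.289,-0.072,0,0,-0.382,-1],[-0.404,-0.289,-0.072,0,0,-0.382,-1],[-0.404,-0.289,-0.072,0,0,-0.382,-1],[-0.404,-0.289,-0.072,0,0,-0.382,-1],[-0.404,-0.289,-0.072,0,0,-0.382,-1],[-0.404,-0.289,-0.072,0,0,-0.382,-1]]]' 40
python3 -m inch '[[[0,0,0,0,0,0,-1],[0,0,0,0,0,0,-1],[0,0,0,0,0,0,-1],[0,0,0,0,0,0,-1],[0,0,0,0,0,0,-1]]]'
python3 - <<'E'
from h import *
o=sensors.get_obs();print(o["clock"],o["position"],o["ee_rot"])
im=imaging.camera("wrist");cv2.imwrite("pics/w1.png",im);json.dump({"position":list(o["position"]),"ee_rot":list(o["ee_rot"])},open("w1.json","w"))
for l,z in(("clip0",.05),("pocket0",.006),("tray",.0)):
    for d in spotter.look_for(l,"wrist"): print(l,np.round(d["pixel"]),round(d["conf"],2),np.round(at("wrist",d["pixel"],z,o),3))
E
```

```text
clock: 1.45
position: [0.4995, 0.1611, 0.3206]
ee_rot: [0.0, 1.0, 0.0, 0.0]
ft_force: [0.7, -0.2, -0.3]
grip_width: 1.0
grasp_force: 0.0
clock: 1.95
position: [0.4983, 0.1641, 0.3198]
ee_rot: [-0.001, 1.0, 0.0, -0.0]
ft_force: [-0.3, 0.5, 0.1]
grip_width: 1.003
grasp_force: 0.0
1.95 [0.49834224 0.16405764 0.31980391] [-5.77226903e-04  9.99999825e-01  6.73869376e-05 -1.13446514e-04]
clip0 [528. 194.] 0.94 [0.519 0.555 0.05 ]
clip0 [332.  95.] 0.74 [0.401 0.227 0.05 ]
clip0 [412. 110.] 0.71 [0.413 0.332 0.05 ]
clip0 [181. 102.] 0.7 [0.407 0.043 0.05 ]
clip0 [255. 102.] 0.67 [0.411 0.136 0.05 ]
clip0 [324.  16.] 0.65 [0.301 0.218 0.05 ]
clip0 [  5. 227.] 0.2 [ 0.578 -0.314  0.05 ]
pocket0 [273. 216.] 0.78 [0.57  0.155 0.006]
tray [271. 218.] 0.83 [0.575 0.153 0.   ]
```

View pics/w1.png

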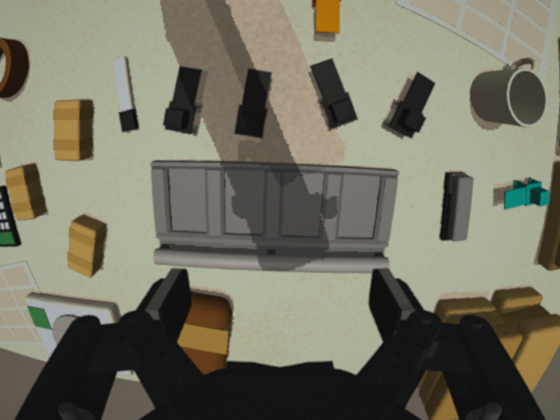

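The wrist view is clear. Black clip blocks are at (180,115), (252,125), (342,108) and (405,120), with tongues pointing up-image (world -x). The bar runs (155,257) to (388,266), and the pack tops are at (72,130), (25,190) and (86,243). I'll fit the tray pose from this picture.

Run:
```python
from h import *
o=json.load(open("w1.json"));im=cv2.imread("pics/w1.png")
for n,p,z in(("bar-",(155,257),.0345),("bar+",(388,266),.0345),("c--",(152,162),.018),("c-+",(397,171),.018),("c--",(152,162),.0),("c-+",(397,171),.0)): print(n,np.round(at("wrist",p,z,o),4))
b0=at("wrist",(155,257),.0345,o);b1=at("wrist",(388,266),.0345,o)
v=b1-b0;yaw=np.arctan2(-v[0],v[1]);m=(b0+b1)/2;print("len",np.linalg.norm(v),"yaw",yaw)
c,s=np.cos(yaw),np.sin(yaw)
T=lambda x,y,z:(m[0]-.045*c+c*x-s*y,m[1]-.045*s+s*x+c*y,z)
print("tray",T(0,0,0))
big=cv2.resize(im[140:280,130:410],None,fx=2.8,fy=2.8,interpolation=cv2.INTER_CUBIC)
def L(P,col):
    q=[((proj("wrist",T(*p),o)-[129.5,139.5])*2.8).astype(np.int32) for p in P]
    cv2.polylines(big,[np.array(q)],True,col,1)
for k in range(4):
    y=(k-1.5)*.082
    L([(-.0815,y-.0275,.018),(.0135,y-.0275,.018),(.0135,y+.0275,.018),(-.0815,y+.0275,.018)],(0,255,255))
L([(-.083,-.174,0),(.083,-.174,0),(.083,.174,0),(-.083,.174,0)],(0,255,0))
L([(.045,-.17,.0345),(.045,.17,.0345)],(0,0,255))
cv2.imwrite("pics/tray.png",big)
```

```text
bar- [ 0.6244 -0.0193  0.0345]
bar+ [0.6381 0.3255 0.0345]
c-- [ 0.4863 -0.0134  0.018 ]
c-+ [0.4992 0.3287 0.018 ]
c-- [ 0.4891 -0.0209  0.    ]
c-+ [0.5025 0.3356 0.    ]
len 0.34500983937524016 yaw -0.039506250506089066
tray (np.float64(0.5862852793080933), np.float64(0.1548874758951392), 0)
```

View pics/tray.png

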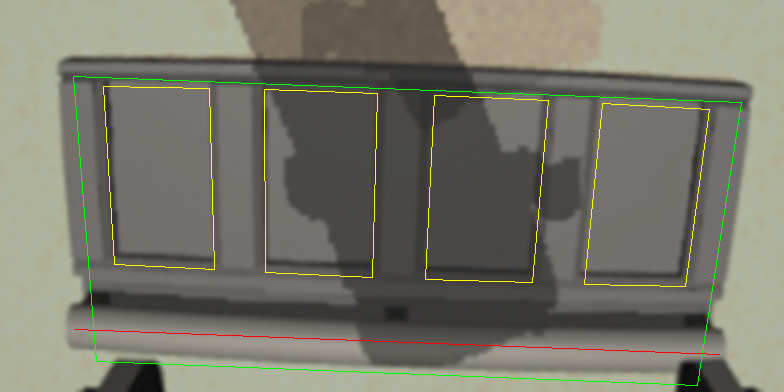

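```bash
python3 -m inch '[[[0.02,-0.39,0,0,0,0,-1],[0.02,-0.39,0,0,0,0,-1],[0.02,-0.39,0,0,0,0,-1],[0.02,-0.39,0,0,0,0,-1],[0.02,-0.39,0,0,0,0,-1],[0.02,-0.39,0,0,0,0,-1],[0.02,-0.39,0,0,0,0,-1],[0.02,-0.39,0,0,0,0,-1],[0.02,-0.39,0,0,0,0,-1],[0.02,-0.39,0,0,0,0,-1]]]' 40
python3 -m inch '[[[0,0,0,0,0,0,-1],[0,0,0,0,0,0,-1],[0,0,0,0,0,0,-1],[0,0,0,0,0,0,-1]]]'
python3 - <<'E'
from h import *
o=sensors.get_obs();print(o["clock"],o["position"],o["ee_rot"])
im=imaging.camera("wrist");cv2.imwrite("pics/w2.png",im);json.dump({"position":list(o["position"]),"ee_rot":list(o["ee_rot"])},open("w2.json","w"))
for l,z in(("pack0",.04),):
    for d in spotter.look_for(l,"wrist"):
        p=d["pixel"];print(l,np.round(p),round(d["conf"],2),np.round(at("wrist",p,z,o),3),im[int(p[1]),int(p[0])],cv2.cvtColor(im,cv2.COLOR_BGR2HSV)[int(p[1]),int(p[0])])
E
```

```text
clock: 3.15
position: [0.4783, -0.2275, 0.3198]
ee_rot: [0.001, 1.0, 0.0, -0.0]
ft_force: [0.3, 1.4, 0.4]
grip_width: 0.998
grasp_force: 0.0
clock: 3.55
position: [0.4787, -0.2263, 0.3199]
ee_rot: [-0.0, 1.0, 0.0, 0.0]
ft_force: [0.6, 0.5, -0.6]
grip_width: 0.998
grasp_force: 0.0
3.55 [ 0.47871124 -0.22628961  0.31992198] [-1.82054234e-04  9.99999972e-01  1.32707350e-04  7.89378101e-05]
pack0 [245. 200.] 0.9 [ 0.517 -0.271  0.04 ] [46 80 98] [ 20 135  98]
pack0 [334. 263.] 0.89 [ 0.608 -0.149  0.04 ] [ 66 123 153] [ 20 145 153]
pack0 [343. 133.] 0.76 [ 0.428 -0.146  0.04 ] [35 63 77] [ 20 139  77]
pack0 [164. 137.] 0.56 [ 0.431 -0.375  0.04 ] [ 70 127 153] [ 21 138 153]
```

View pics/w2.png

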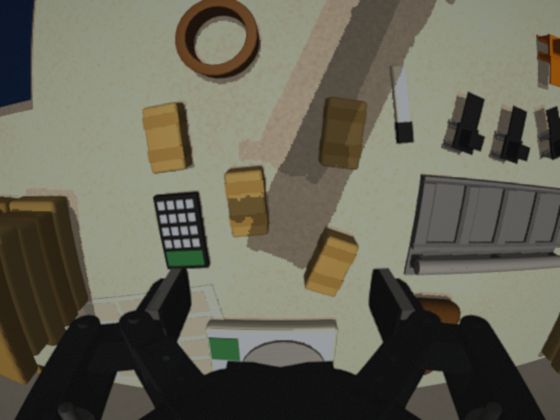

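The four packs show at (164,137), (246,203), (343,133) and (331,263). I'll fit a box silhouette to each.

```bash
cat >> h.py <<'E'
from scipy.optimize import minimize
def mask(im,seed=None):
    h=cv2.cvtColor(im,cv2.COLOR_BGR2HSV); m=cv2.inRange(h,(14,90,30),(27,255,255))
    m=cv2.morphologyEx(m,cv2.MORPH_CLOSE,np.ones((3,3))); m=cv2.morphologyEx(m,cv2.MORPH_OPEN,np.ones((3,3)))
    n,l=cv2.connectedComponents(m); return (l==l[int(seed[1]),int(seed[0])]).astype(np.uint8)
def fitpack(m,x0,o,zb=0.0,cam="wrist"):
    f=4
    def cost(p):
        c,s=np.cos(p[2]),np.sin(p[2])
        q=[proj(cam,(p[0]+c*a-s*b,p[1]+s*a+c*b,zb+z),o) for a in(-.045,.045) for b in(-.025,.025) for z in(0,.04)]
        hull=cv2.convexHull(np.array(q,np.float32))
        r=np.zeros(m.shape,np.uint8); cv2.fillConvexPoly(r,np.round(hull*16).astype(np.int32),1,shift=4)
        return 1-np.sum(r&m)/np.sum(r|m)
    best=None
    for y in np.arange(-.6,.61,.2):
        S=np.array([[0,0,0],[.01,0,0],[0,.01,0],[0,0,.15]])+[x0[0],x0[1],y]
        r=minimize(cost,S[0],method="Nelder-Mead",options=dict(initial_simplex=S,xatol=1e-4,fatol=1e-4))
        if best is None or r.fun<best.fun: best=r
    return best.x,best.fun
E
python3 - <<'E'
from h import *
o=json.load(open("w2.json"));im=cv2.imread("pics/w2.png")
for s in((164,143),(246,208),(343,133),(331,263)):
    m=mask(im,s);x,f=fitpack(m,at("wrist",s,.03,o),o);print(s,m.sum(),np.round(x,4),round(f,3))
E
```

```text
Traceback (most recent call last):
  File "h.py", line 40, in fitpack
    r=minimize(cost,S[0],method="Nelder-Mead",options=dict(initial_simplex=S,xatol=1e-4,fatol=1e-4))
  File "h.py", line 33, in cost
    q=[proj(cam,(p[0]+c*a-s*b,p[1]+s*a+c*b,zb+z),o) for a in(-.045,.045) for b in(-.025,.025) for z in(0,.04)]
       ~~~~^^^^^^^^^^^^^^^^^^^^^^^^^^^^^^^^^^^^^^^^
  File "h.py", line 17, in proj
    c=imaging.calibration(cam);K=np.array(c["mtx"]);X=np.array(X,float)
ValueError: time passes only in moves, steps and waits
```

```bash
sed -i 's/imaging.calibration(cam)/cal(cam)/; s/^def ray/import functools\ncal=functools.lru_cache(imaging.calibration)\ndef ray/' h.py
cat > fp.py <<'E'
from h import *
o=json.load(open("w2.json"));im=cv2.imread("pics/w2.png")
for s in((164,143),(246,208),(343,133),(331,263)):
    m=mask(im,s);x,f=fitpack(m,at("wrist",s,.03,o),o);print(s,m.sum(),np.round(x,4),round(f,3))
E
python3 fp.py
```

```text
(164, 143) 2760 [ 0.4325 -0.3782  0.0722] 0.1
(246, 208) 2593 [ 0.5247 -0.2696  0.0537] 0.101
(343, 133) 2840 [ 0.4291 -0.1442 -0.099 ] 0.085
(331, 263) 2354 [ 0.6195 -0.1515 -0.3244] 0.119
```

```bash
cat > look.py <<'E'
# usage: look.py name x y [zb]: fit pack near x,y in wrist view, report error in tool axes
import sys
from h import *
o=sensors.get_obs();im=imaging.camera("wrist");n=sys.argv[1];cv2.imwrite(f"pics/{n}.png",im)
x,y=map(float,sys.argv[2:4]);zb=float(sys.argv[4]) if len(sys.argv)>4 else 0.
s=proj("wrist",(x,y,zb+.04),o);m=mask(im,s);v,f=fitpack(m,(x,y),o,zb)
Q=R.from_quat(o["ee_rot"]);P=np.array(o["position"]);tx=Q.as_matrix()[:,0];ty=np.arctan2(-tx[1],-tx[0])
print("t",round(o["clock"],2),"tcp",np.round(P,4),"yaw",round(ty,4),"joints",np.round(o["joint_pos"],2))
print("pack",np.round(v,4),"iou err",round(f,3),"area",m.sum(),"shift tool",np.round(Q.inv().apply([v[0]-P[0],v[1]-P[1],0]),4),"az",round(-(v[2]-ty),4))
E
python3 -m inch '[[[0.051,0.084,0.16,0,0,0.1,-0.65],[0.051,0.084,0.16,0,0,0.1,-0.65],[0.051,0.084,0.16,0,0,0.1,-0.65],[0.051,0.084,0.16,0,0,0.1,-0.65],[0.051,0.084,0.16,0,0,0.1,-0.65],[0.051,0.084,0.16,0,0,0.1,-0.65],[0.051,0.084,0.16,0,0,0.1,-0.65],[0.051,0.084,0.16,0,0,0.1,-0.65]]]' 40
python3 look.py a1 0.429 -0.144
```

```text
clock: 4.45
position: [0.4287, -0.1437, 0.1612]
ee_rot: [0.051, 0.999, -0.0, 0.001]
ft_force: [-0.6, 0.0, -0.0]
grip_width: 0.828
grasp_force: 0.0
t 4.45 tcp [ 0.4287 -0.1437  0.1612] yaw -0.1018 joints [-0.33 -0.    0.56  2.04  0.    1.1   1.7 ]
pack [ 0.4301 -0.1446 -0.0994] iou err 0.056 area 6712 shift tool [-0.0015 -0.0007  0.    ] az -0.0024
```

View pics/a1.png

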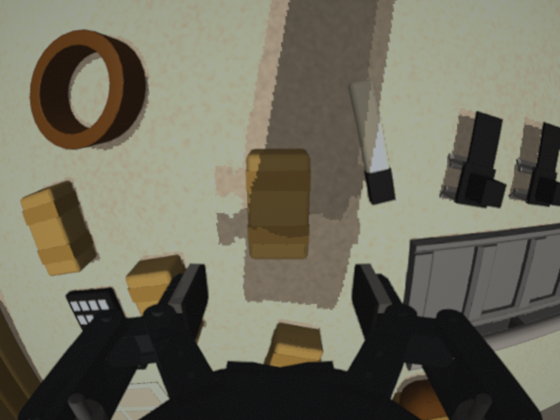

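The pack is centred between the jaws at (278,205), and the marker at (375,150) is clear of them. I'll descend and grip.

```bash
python3 -m inch '[[[-0.001,0,0.05,0,0,0,-0.65],[-0.001,0,0.1,0,0,0,-0.65],[-0.001,0,0.127,0,0,0,-0.65],[-0.001,0,0.127,0,0,0,-0.65],[-0.001,0,0.127,0,0,0,0.3],[-0.001,0,0.127,0,0,0,0.3],[-0.001,0,0.127,0,0,0,0.3],[-0.001,0,0.127,0,0,0,0.3],[-0.001,0,0.127,0,0,0,0.3],[-0.001,0,0.127,0,0,0,0.3]]]' 40
python3 -m inch '[[[0,0,-0.05,0,0,0,0.3],[0,0,-0.1,0,0,0,0.3],[0,0,-0.1,0,0,0,0.3],[0,0,-0.1,0,0,0,0.3]]]' 40
```

```text
clock: 5.5
position: [0.4301, -0.1433, 0.0348]
ee_rot: [0.05, 0.999, 0.0, 0.002]
ft_force: [-1.5, 0.7, 7.9]
grip_width: 0.574
grasp_force: 43.1
clock: 5.9
position: [0.4296, -0.1428, 0.1345]
ee_rot: [0.05, 0.999, 0.001, 0.002]
ft_force: [0.4, -0.3, -2.4]
grip_width: 0.574
grasp_force: 43.4
```

```bash
cat > ov.py <<'E'
# ov.py name tx ty tyaw : overlay tray model on wrist view
import sys
from h import *
o=sensors.get_obs();im=imaging.camera("wrist");n=sys.argv[1];tx,ty,yw=map(float,sys.argv[2:5])
c,s=np.cos(yw),np.sin(yw);T=lambda x,y,z:(tx+c*x-s*y,ty+s*x+c*y,z)
print("t",round(o["clock"],2),np.round(o["position"],4))
raw=im.copy();f=1.4;big=cv2.resize(im,None,fx=f,fy=f,interpolation=cv2.INTER_CUBIC)
def L(P,col):cv2.polylines(big,[np.array([((proj("wrist",T(*p),o)+.5)*f).astype(np.int32) for p in P])],True,col,1)
for k in range(4):
    y=(k-1.5)*.082
    for z,e,col in((.006,0,(0,255,255)),):
        L([(-.0815,y-.0275,z),(.0135,y-.0275,z),(.0135,y+.0275,z),(-.0815,y+.0275,z)],col)
L([(.045,-.17,.0345),(.045,.17,.0345)],(0,0,255))
cv2.imwrite(f"pics/{n}_raw.png",raw);cv2.imwrite(f"pics/{n}.png",big);json.dump({"position":list(o["position"]),"ee_rot":list(o["ee_rot"])},open(n+".json","w"))
E
python3 -m inch '[[[-0.085,0.433,0,0,0,-0.06,0.3],[-0.085,0.433,0,0,0,-0.06,0.3],[-0.085,0.433,0,0,0,-0.06,0.3],[-0.085,0.433,0,0,0,-0.06,0.3],[-0.085,0.433,0,0,0,-0.06,0.3],[-0.085,0.433,0,0,0,-0.06,0.3],[-0.085,0.433,0,0,0,-0.06,0.3],[-0.085,0.433,0,0,0,-0.06,0.3],[-0.085,0.433,0,0,0,-0.06,0.3],[-0.085,0.433,0,0,0,-0.06,0.3]]]' 40
python3 -m inch '[[[0,0,0.02,0,0,0,0.3],[0,0,0.02,0,0,0,0.3],[0,0,0.02,0,0,0,0.3]]]' 40
python3 ov.py p1 0.5863 0.1549 -0.0395
```

```text
clock: 6.9
position: [0.555, 0.2861, 0.1305]
ee_rot: [0.016, 1.0, 0.001, -0.001]
ft_force: [-0.5, -0.6, -1.6]
grip_width: 0.579
grasp_force: 43.3
clock: 7.2
position: [0.556, 0.2784, 0.1119]
ee_rot: [0.021, 1.0, -0.001, -0.001]
ft_force: [0.5, -0.2, -1.1]
grip_width: 0.576
grasp_force: 43.2
t 7.2 [0.556  0.2784 0.1119]
```

View pics/p1.png

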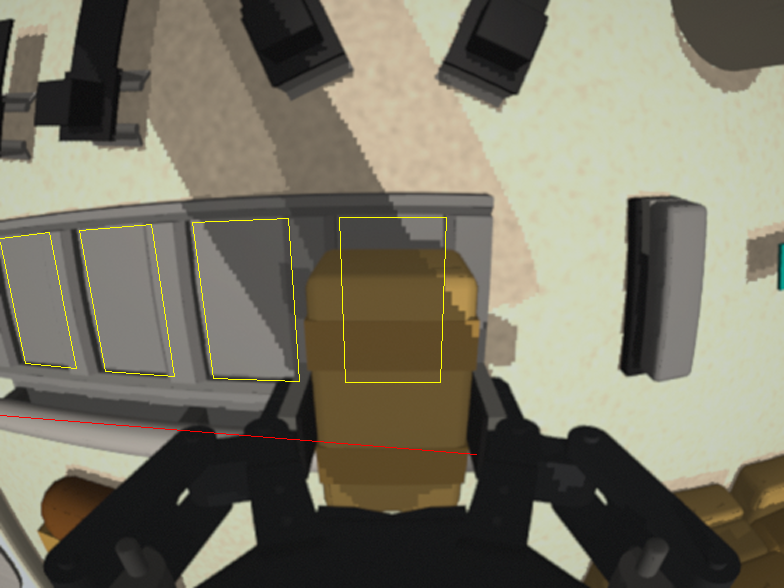

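The tray model overlay matches the pocket floors (pocket 2 at (193–300, 220–380)) and the bar. The pack hangs square above pocket 3 at about (392,300). Lowering it now.

```bash
python3 -m inch '[[[0,0,0.03,0,0,0,0.3],[0,0,0.05,0,0,0,0.3],[0,0,0.06,0,0,0,0.3],[0,0,0.066,0,0,0,0.3],[0,0,0.072,0,0,0,0.3],[0,0,0.073,0,0,0,0.3],[0,0,0.073,0,0,0,0.3]]]' 40
python3 -m inch '[[[0,0,0,0,0,0,-0.5],[0,0,0,0,0,0,-0.5],[0,0,0,0,0,0,-0.5],[0,0,0,0,0,0,-0.5]]]' 40
python3 -m inch '[[[0,0,-0.03,0,0,0,-0.5],[0,0,-0.08,0,0,0,-0.5],[0,0,-0.12,0,0,0,-0.5],[0,0,-0.12,0,0,0,-0.5],[0,0,-0.12,0,0,0,-0.5]]]' 40
python3 look.py b1 0.557 0.279 0.006
```

```text
clock: 7.95
position: [0.5574, 0.2796, 0.0409]
ee_rot: [0.02, 1.0, 0.0, 0.001]
ft_force: [-0.6, 0.0, 0.6]
grip_width: 0.576
grasp_force: 43.6
clock: 8.35
position: [0.5567, 0.2793, 0.04]
ee_rot: [0.02, 1.0, 0.0, 0.0]
ft_force: [0.5, -0.1, 0.2]
grip_width: 0.75
grasp_force: 0.0
clock: 8.85
position: [0.5571, 0.2795, 0.1609]
ee_rot: [0.02, 1.0, 0.001, 0.001]
ft_force: [-0.5, 0.1, -0.7]
grip_width: 0.75
grasp_force: 0.0
t 8.85 tcp [0.5571 0.2795 0.1609] yaw -0.0407 joints [-0.77  0.39  0.29  1.59 -0.12  1.17  1.08]
pack [ 0.5579  0.2798 -0.0415] iou err 0.051 area 7121 shift tool [-0.0008  0.0003  0.    ] az 0.0007
```

```bash
python3 -m inch '[[[-0.079,-0.428,0,0,0,0.284,-0.65],[-0.079,-0.428,0,0,0,0.284,-0.65],[-0.079,-0.428,0,0,0,0.284,-0.65],[-0.079,-0.428,0,0,0,0.284,-0.65],[-0.079,-0.428,0,0,0,0.284,-0.65],[-0.079,-0.428,0,0,0,0.284,-0.65],[-0.079,-0.428,0,0,0,0.284,-0.65],[-0.079,-0.428,0,0,0,0.284,-0.65],[-0.079,-0.428,0,0,0,0.284,-0.65],[-0.079,-0.428,0,0,0,0.284,-0.65]]]' 40
python3 -m inch '[[[0,0,0,0,0,0,-0.65],[0,0,0,0,0,0,-0.65]]]' 40
python3 look.py a2 0.6195 -0.1515
```

```text
clock: 9.9
position: [0.6163, -0.1588, 0.1582]
ee_rot: [0.166, 0.986, -0.002, -0.001]
ft_force: [-0.5, -0.4, 0.3]
grip_width: 0.822
grasp_force: 0.0
clock: 10.1
position: [0.6179, -0.15, 0.1587]
ee_rot: [0.161, 0.987, 0.0, -0.001]
ft_force: [0.9, 1.3, 0.7]
grip_width: 0.825
grasp_force: 0.0
t 10.1 tcp [ 0.6179 -0.15    0.1587] yaw -0.3232 joints [-0.22  0.45  0.51  1.56 -0.23  1.19  1.58]
pack [ 0.618  -0.1525 -0.3532] iou err 0.059 area 6813 shift tool [-0.0009 -0.0024 -0.    ] az 0.0301
```

```bash
python3 -m inch '[[[0,-0.002,0.05,0,0,0.03,-0.65],[0,-0.002,0.1,0,0,0.03,-0.65],[0,-0.002,0.127,0,0,0.03,-0.65],[0,-0.002,0.127,0,0,0.03,-0.65],[0,-0.002,0.127,0,0,0.03,0.3],[0,-0.002,0.127,0,0,0.03,0.3],[0,-0.002,0.127,0,0,0.03,0.3],[0,-0.002,0.127,0,0,0.03,0.3],[0,-0.002,0.127,0,0,0.03,0.3],[0,-0.002,0.127,0,0,0.03,0.3]]]' 40
python3 -m inch '[[[0,0,-0.05,0,0,0,0.3],[0,0,-0.1,0,0,0,0.3],[0,0,-0.1,0,0,0,0.3],[0,0,-0.1,0,0,0,0.3]]]' 40
python3 - <<'E'
from h import *
for tx,ty,yw in((.5539,.1972,-.0395),):
    o=sensors.get_obs();Q=R.from_quat(o["ee_rot"]);P=np.array(o["position"]);t=Q.as_matrix()[:,0];y=np.arctan2(-t[1],-t[0])
    print(np.round(Q.inv().apply([tx-P[0],ty-P[1],0]),4),-(yw-y),y)
E
```

```text
clock: 11.15
position: [0.6189, -0.1534, 0.035]
ee_rot: [0.176, 0.984, 0.0, 0.002]
ft_force: [-1.4, 1.2, 7.3]
grip_width: 0.572
grasp_force: 45.0
clock: 11.55
position: [0.6183, -0.1536, 0.1346]
ee_rot: [0.176, 0.984, 0.0, 0.002]
ft_force: [-0.0, -0.1, -3.5]
grip_width: 0.57
grasp_force: 43.9
[ 1.823e-01  3.066e-01 -2.000e-04] -0.3152634839679995 -0.3547634839679995
```

```bash
python3 -m inch '[[[0.183,0.306,0,0,0,-0.314,0.3],[0.183,0.306,0,0,0,-0.314,0.3],[0.183,0.306,0,0,0,-0.314,0.3],[0.183,0.306,0,0,0,-0.314,0.3],[0.183,0.306,0,0,0,-0.314,0.3],[0.183,0.306,0,0,0,-0.314,0.3],[0.183,0.306,0,0,0,-0.314,0.3],[0.183,0.306,0,0,0,-0.314,0.3],[0.183,0.306,0,0,0,-0.314,0.3],[0.183,0.306,0,0,0,-0.314,0.3]]]' 40
python3 -m inch '[[[0,0,0.02,0,0,0,0.3],[0,0,0.02,0,0,0,0.3],[0,0,0.02,0,0,0,0.3]]]' 40
python3 - <<'E'
from h import *
o=sensors.get_obs();Q=R.from_quat(o["ee_rot"]);P=np.array(o["position"]);t=Q.as_matrix()[:,0];y=np.arctan2(-t[1],-t[0])
print(np.round(Q.inv().apply([.5539-P[0],.1972-P[1],0]),4),y)
E
```

```text
clock: 12.55
position: [0.5521, 0.1953, 0.1319]
ee_rot: [0.021, 1.0, -0.001, -0.001]
ft_force: [-0.3, -1.1, -1.6]
grip_width: 0.572
grasp_force: 43.8
clock: 12.85
position: [0.5523, 0.1952, 0.1127]
ee_rot: [0.022, 1.0, -0.001, -0.001]
ft_force: [-0.6, -0.3, -1.7]
grip_width: 0.573
grasp_force: 43.7
[-0.0015  0.002  -0.    ] -0.04313801924716949
```

```bash
python3 -m inch '[[[-0.001,0.001,0.03,0,0,0,0.3],[-0.001,0.001,0.05,0,0,0,0.3],[-0.001,0.001,0.06,0,0,0,0.3],[-0.001,0.001,0.066,0,0,0,0.3],[-0.001,0.001,0.072,0,0,0,0.3],[-0.001,0.001,0.073,0,0,0,0.3],[-0.001,0.001,0.073,0,0,0,0.3]]]' 40
python3 -m inch '[[[0,0,0,0,0,0,-0.5],[0,0,0,0,0,0,-0.5],[0,0,0,0,0,0,-0.5],[0,0,0,0,0,0,-0.5]]]' 40
python3 -m inch '[[[0,0,-0.03,0,0,0,-0.5],[0,0,-0.08,0,0,0,-0.5],[0,0,-0.12,0,0,0,-0.5],[0,0,-0.12,0,0,0,-0.5],[0,0,-0.12,0,0,0,-0.5]]]' 40
python3 look.py b2 0.5539 0.1972 0.006
python3 - <<'E'
from h import *
o=sensors.get_obs();Q=R.from_quat(o["ee_rot"]);P=np.array(o["position"]);t=Q.as_matrix()[:,0];y=np.arctan2(-t[1],-t[0])
print(np.round(Q.inv().apply([.5247-P[0],-.2696-P[1],0]),4),-(.0537-y))
E
```

```text
clock: 13.55
position: [0.5541, 0.1978, 0.041]
ee_rot: [0.021, 1.0, 0.0, 0.001]
ft_force: [-1.0, -2.2, 2.5]
grip_width: 0.578
grasp_force: 44.2
clock: 13.95
position: [0.5534, 0.1981, 0.0401]
ee_rot: [0.02, 1.0, 0.0, 0.0]
ft_force: [-0.1, -0.9, -0.7]
grip_width: 0.751
grasp_force: 0.0
clock: 14.45
position: [0.5537, 0.1983, 0.1608]
ee_rot: [0.02, 1.0, 0.001, 0.001]
ft_force: [-0.1, -0.7, -0.2]
grip_width: 0.751
grasp_force: 0.0
t 14.45 tcp [0.5537 0.1983 0.1608] yaw -0.0406 joints [-0.7   0.32  0.33  1.69 -0.11  1.15  1.2 ]
pack [ 0.5536  0.1982 -0.0327] iou err 0.048 area 7150 shift tool [ 0.0001 -0.0001 -0.    ] az -0.0079
[ 0.0093 -0.4684 -0.    ] -0.09432463926838269
```

Seated. Next is the pack beside the calculator.

```bash
python3 -m inch '[[[0.01,-0.468,0,0,0,-0.094,-0.65],[0.01,-0.468,0,0,0,-0.094,-0.65],[0.01,-0.468,0,0,0,-0.094,-0.65],[0.01,-0.468,0,0,0,-0.094,-0.65],[0.01,-0.468,0,0,0,-0.094,-0.65],[0.01,-0.468,0,0,0,-0.094,-0.65],[0.01,-0.468,0,0,0,-0.094,-0.65],[0.01,-0.468,0,0,0,-0.094,-0.65],[0.01,-0.468,0,0,0,-0.094,-0.65],[0.01,-0.468,0,0,0,-0.094,-0.65]]]' 40
python3 -m inch '[[[0,0,0,0,0,0,-0.65],[0,0,0,0,0,0,-0.65],[0,0,0,0,0,0,-0.65]]]' 40
python3 look.py a3 0.5247 -0.2696
```

```text
clock: 15.5
position: [0.5215, -0.2748, 0.1585]
ee_rot: [-0.024, 1.0, -0.001, -0.001]
ft_force: [-0.1, 0.5, -0.6]
grip_width: 0.824
grasp_force: 0.0
clock: 15.8
position: [0.5244, -0.2674, 0.159]
ee_rot: [-0.028, 1.0, 0.001, -0.001]
ft_force: [0.6, 0.0, 0.4]
grip_width: 0.828
grasp_force: 0.0
t 15.8 tcp [ 0.5244 -0.2674  0.159 ] yaw 0.0553 joints [-0.07  0.35  0.57  1.7  -0.2   1.15  2.18]
pack [ 0.524  -0.2694  0.0816] iou err 0.061 area 6814 shift tool [ 0.0005 -0.002  -0.    ] az -0.0263
```

View pics/a3.png

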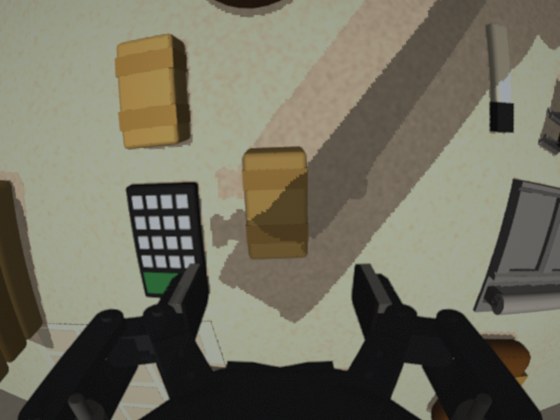

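The pack is at (277,203). The calculator's edge at x≈200 leaves about 35 mm of gap, so there is room for the finger.

```bash
python3 -m inch '[[[0,-0.001,0.05,0,0,-0.025,-0.65],[0,-0.001,0.1,0,0,-0.025,-0.65],[0,-0.001,0.127,0,0,-0.025,-0.65],[0,-0.001,0.127,0,0,-0.025,-0.65],[0,-0.001,0.127,0,0,-0.025,0.3],[0,-0.001,0.127,0,0,-0.025,0.3],[0,-0.001,0.127,0,0,-0.025,0.3],[0,-0.001,0.127,0,0,-0.025,0.3],[0,-0.001,0.127,0,0,-0.025,0.3],[0,-0.001,0.127,0,0,-0.025,0.3]]]' 40
python3 -m inch '[[[0,0,-0.05,0,0,0,0.3],[0,0,-0.1,0,0,0,0.3],[0,0,-0.1,0,0,0,0.3],[0,0,-0.1,0,0,0,0.3]]]' 40
cat > sh.py <<'E'
import sys
from h import *
tx,ty,yw=map(float,sys.argv[1:4])
o=sensors.get_obs();Q=R.from_quat(o["ee_rot"]);P=np.array(o["position"]);t=Q.as_matrix()[:,0];y=np.arctan2(-t[1],-t[0])
print("shift",np.round(Q.inv().apply([tx-P[0],ty-P[1],0]),4),"az",round(y-yw,4),"yaw",round(y,4),"z",round(P[2],4),"t",round(o["clock"],2))
E
python3 sh.py .5507 .1152 -.0395
```

```text
clock: 16.85
position: [0.5256, -0.2705, 0.0349]
ee_rot: [-0.039, 0.999, -0.0, 0.002]
ft_force: [-0.9, 1.8, 7.8]
grip_width: 0.571
grasp_force: 44.0
clock: 17.25
position: [0.525, -0.2704, 0.1346]
ee_rot: [-0.039, 0.999, -0.0, 0.002]
ft_force: [0.0, 0.8, -2.8]
grip_width: 0.578
grasp_force: 43.4
shift [-5.570e-02  3.824e-01 -1.000e-04] az 0.1178 yaw 0.0783 z 0.1346 t 17.25
```

```bash
python3 -m inch '[[[-0.056,0.382,0,0,0,0.118,0.3],[-0.056,0.382,0,0,0,0.118,0.3],[-0.056,0.382,0,0,0,0.118,0.3],[-0.056,0.382,0,0,0,0.118,0.3],[-0.056,0.382,0,0,0,0.118,0.3],[-0.056,0.382,0,0,0,0.118,0.3],[-0.056,0.382,0,0,0,0.118,0.3],[-0.056,0.382,0,0,0,0.118,0.3],[-0.056,0.382,0,0,0,0.118,0.3],[-0.056,0.382,0,0,0,0.118,0.3]]]' 40
python3 -m inch '[[[0,0,0.02,0,0,0,0.3],[0,0,0.02,0,0,0,0.3],[0,0,0.02,0,0,0,0.3]]]' 40
python3 sh.py .5507 .1152 -.0395
```

```text
clock: 18.25
position: [0.5493, 0.1155, 0.1315]
ee_rot: [0.019, 1.0, -0.001, -0.001]
ft_force: [0.3, -1.0, -2.4]
grip_width: 0.572
grasp_force: 43.3
clock: 18.55
position: [0.5498, 0.1135, 0.1125]
ee_rot: [0.021, 1.0, -0.0, -0.001]
ft_force: [0.5, -0.7, -2.2]
grip_width: 0.576
grasp_force: 43.2
shift [-0.0008  0.0017 -0.    ] az -0.0023 yaw -0.0418 z 0.1125 t 18.55
```

```bash
python3 -m inch '[[[-0.001,0.001,0.03,0,0,0,0.3],[-0.001,0.001,0.05,0,0,0,0.3],[-0.001,0.001,0.06,0,0,0,0.3],[-0.001,0.001,0.066,0,0,0,0.3],[-0.001,0.001,0.072,0,0,0,0.3],[-0.001,0.001,0.073,0,0,0,0.3],[-0.001,0.001,0.073,0,0,0,0.3]]]' 40
python3 -m inch '[[[0,0,0,0,0,0,-0.5],[0,0,0,0,0,0,-0.5],[0,0,0,0,0,0,-0.5],[0,0,0,0,0,0,-0.5]]]' 40
python3 -m inch '[[[0,0,-0.03,0,0,0,-0.5],[0,0,-0.08,0,0,0,-0.5],[0,0,-0.12,0,0,0,-0.5],[0,0,-0.12,0,0,0,-0.5],[0,0,-0.12,0,0,0,-0.5]]]' 40
python3 look.py b3 0.5507 0.1152 0.006
python3 sh.py .4325 -.378 .0722
```

```text
clock: 19.25
position: [0.5521, 0.1156, 0.0409]
ee_rot: [0.02, 1.0, 0.0, 0.001]
ft_force: [-1.0, -1.1, 2.3]
grip_width: 0.579
grasp_force: 43.7
clock: 19.65
position: [0.5514, 0.1162, 0.0401]
ee_rot: [0.02, 1.0, 0.0, 0.0]
ft_force: [-1.1, 0.4, 1.2]
grip_width: 0.751
grasp_force: 0.0
clock: 20.15
position: [0.5517, 0.1162, 0.1609]
ee_rot: [0.02, 1.0, 0.001, 0.001]
ft_force: [-1.2, -0.2, -1.5]
grip_width: 0.75
grasp_force: 0.0
t 20.15 tcp [0.5517 0.1162 0.1609] yaw -0.0396 joints [-0.65  0.27  0.42  1.76 -0.12  1.13  1.34]
pack [ 0.5507  0.116  -0.0294] iou err 0.05 area 7140 shift tool [ 0.001  -0.0002 -0.    ] az -0.0103
shift [ 9.890e-02 -4.984e-01 -1.000e-04] az -0.1118 yaw -0.0396 z 0.1596 t 20.2
```

```bash
python3 -m inch '[[[0.099,-0.498,0,0,0,-0.112,-0.65],[0.099,-0.498,0,0,0,-0.112,-0.65],[0.099,-0.498,0,0,0,-0.112,-0.65],[0.099,-0.498,0,0,0,-0.112,-0.65],[0.099,-0.498,0,0,0,-0.112,-0.65],[0.099,-0.498,0,0,0,-0.112,-0.65],[0.099,-0.498,0,0,0,-0.112,-0.65],[0.099,-0.498,0,0,0,-0.112,-0.65],[0.099,-0.498,0,0,0,-0.112,-0.65],[0.099,-0.498,0,0,0,-0.112,-0.65]]]' 40
python3 sh.py .4325 -.378 .0722
```

```text
clock: 21.2
position: [0.4331, -0.3715, 0.1585]
ee_rot: [-0.036, 0.999, 0.001, -0.001]
ft_force: [1.2, -0.2, -0.0]
grip_width: 0.828
grasp_force: 0.0
shift [ 0.0011 -0.0065 -0.    ] az 0.0005 yaw 0.0727 z 0.1585 t 21.2
```

```bash
python3 -m inch '[[[0,-0.006,0,0,0,0,-0.65],[0,-0.006,0,0,0,0,-0.65],[0,-0.006,0,0,0,0,-0.65]]]' 40
python3 look.py a4 0.4325 -0.378
```

```text
clock: 21.5
position: [0.435, -0.3748, 0.1587]
ee_rot: [-0.037, 0.999, 0.001, -0.001]
ft_force: [1.0, -0.3, -0.4]
grip_width: 0.823
grasp_force: 0.0
t 21.5 tcp [ 0.435  -0.3748  0.1587] yaw 0.0733 joints [ 0.04  0.34  0.71  1.74 -0.24  1.15  2.47]
pack [ 0.4337 -0.3776  0.1023] iou err 0.059 area 6882 shift tool [ 0.0014 -0.0028 -0.    ] az -0.0291
```

```bash
python3 -m inch '[[[0.001,-0.002,0.05,0,0,-0.022,-0.65],[0.001,-0.002,0.1,0,0,-0.022,-0.65],[0.001,-0.002,0.127,0,0,-0.022,-0.65],[0.001,-0.002,0.127,0,0,-0.022,-0.65],[0.001,-0.002,0.127,0,0,-0.022,0.3],[0.001,-0.002,0.127,0,0,-0.022,0.3],[0.001,-0.002,0.127,0,0,-0.022,0.3],[0.001,-0.002,0.127,0,0,-0.022,0.3],[0.001,-0.002,0.127,0,0,-0.022,0.3],[0.001,-0.002,0.127,0,0,-0.022,0.3]]]' 40
python3 -m inch '[[[0,0,-0.05,0,0,0,0.3],[0,0,-0.1,0,0,0,0.3],[0,0,-0.1,0,0,0,0.3],[0,0,-0.1,0,0,0,0.3]]]' 40
python3 sh.py .5474 .0333 -.0395
```

```text
clock: 22.55
position: [0.4352, -0.3786, 0.0348]
ee_rot: [-0.047, 0.999, -0.001, 0.001]
ft_force: [-0.5, 1.8, 7.8]
grip_width: 0.575
grasp_force: 43.9
clock: 22.95
position: [0.4348, -0.3785, 0.1347]
ee_rot: [-0.047, 0.999, -0.001, 0.002]
ft_force: [0.5, 0.1, -2.4]
grip_width: 0.57
grasp_force: 43.2
shift [-1.510e-01  3.994e-01 -1.000e-04] az 0.134 yaw 0.0945 z 0.1347 t 22.95
```

```bash
python3 -m inch '[[[-0.15,0.4,0,0,0,0.134,0.3],[-0.15,0.4,0,0,0,0.134,0.3],[-0.15,0.4,0,0,0,0.134,0.3],[-0.15,0.4,0,0,0,0.134,0.3],[-0.15,0.4,0,0,0,0.134,0.3],[-0.15,0.4,0,0,0,0.134,0.3],[-0.15,0.4,0,0,0,0.134,0.3],[-0.15,0.4,0,0,0,0.134,0.3],[-0.15,0.4,0,0,0,0.134,0.3],[-0.15,0.4,0,0,0,0.134,0.3]]]' 40
python3 -m inch '[[[0,0,0.02,0,0,0,0.3],[0,0,0.02,0,0,0,0.3],[0,0,0.02,0,0,0,0.3]]]' 40
python3 sh.py .5474 .0333 -.0395
```

```text
clock: 23.95
position: [0.5453, 0.0398, 0.1314]
ee_rot: [0.016, 1.0, 0.001, -0.001]
ft_force: [0.0, -0.9, -1.6]
grip_width: 0.576
grasp_force: 43.1
clock: 24.25
position: [0.5448, 0.0333, 0.1123]
ee_rot: [0.02, 1.0, -0.0, -0.001]
ft_force: [-0.4, -0.4, -1.1]
grip_width: 0.574
grasp_force: 43.0
shift [-0.0026  0.0001 -0.    ] az -0.0013 yaw -0.0408 z 0.1123 t 24.25
```

```bash
python3 -m inch '[[[-0.003,0,0.03,0,0,0,0.3],[-0.003,0,0.05,0,0,0,0.3],[-0.003,0,0.06,0,0,0,0.3],[-0.003,0,0.066,0,0,0,0.3],[-0.003,0,0.072,0,0,0,0.3],[-0.003,0,0.073,0,0,0,0.3],[-0.003,0,0.073,0,0,0,0.3]]]' 40
python3 -m inch '[[[0,0,0,0,0,0,-0.5],[0,0,0,0,0,0,-0.5],[0,0,0,0,0,0,-0.5],[0,0,0,0,0,0,-0.5]]]' 40
python3 -m inch '[[[0,0,-0.03,0,0,0,-0.5],[0,0,-0.08,0,0,0,-0.5],[0,0,-0.12,0,0,0,-0.5],[0,0,-0.12,0,0,0,-0.5],[0,0,-0.12,0,0,0,-0.5]]]' 40
python3 look.py b4 0.5474 0.0333 0.006
python3 sh.py .48 .16 0
```

```text
clock: 24.95
position: [0.5493, 0.0338, 0.0408]
ee_rot: [0.02, 1.0, 0.0, 0.001]
ft_force: [-0.8, -0.7, 1.0]
grip_width: 0.576
grasp_force: 43.4
clock: 25.35
position: [0.5488, 0.0341, 0.04]
ee_rot: [0.02, 1.0, 0.0, 0.0]
ft_force: [0.8, 0.5, -0.0]
grip_width: 0.75
grasp_force: 0.0
clock: 25.85
position: [0.5491, 0.0342, 0.1607]
ee_rot: [0.02, 1.0, 0.001, 0.001]
ft_force: [-1.3, -0.3, -0.9]
grip_width: 0.749
grasp_force: 0.0
t 25.85 tcp [0.5491 0.0342 0.1607] yaw -0.0396 joints [-0.56  0.24  0.48  1.8  -0.13  1.13  1.49]
pack [ 0.5462  0.0342 -0.0333] iou err 0.047 area 7178 shift tool [ 0.0028 -0.0001 -0.    ] az -0.0063
shift [7.330e-02 1.231e-01 1.000e-04] az -0.0396 yaw -0.0396 z 0.1595 t 25.9
```

All four packs are seated. Next I'll look at the clips from above.

```bash
python3 -m inch '[[[0.095,0.142,-0.08,0,0,-0.04,-0.5],[0.095,0.142,-0.08,0,0,-0.04,-0.5],[0.095,0.142,-0.08,0,0,-0.04,-0.5],[0.095,0.142,-0.08,0,0,-0.04,-0.5],[0.095,0.142,-0.08,0,0,-0.04,-0.5],[0.095,0.142,-0.08,0,0,-0.04,-0.5],[0.095,0.142,-0.08,0,0,-0.04,-0.5]]]' 40
python3 - <<'E'
from h import *
o=sensors.get_obs();print(o["clock"],o["position"],o["ee_rot"])
im=imaging.camera("wrist");cv2.imwrite("pics/c1_raw.png",im);json.dump({"position":list(o["position"]),"ee_rot":list(o["ee_rot"])},open("c1.json","w"))
cv2.imwrite("pics/c1.png",cv2.resize(im[0:300],None,fx=1.42,fy=1.42,interpolation=cv2.INTER_CUBIC))
E
```

```text
clock: 26.6
position: [0.4594, 0.1784, 0.2386]
ee_rot: [0.001, 1.0, -0.001, -0.001]
ft_force: [0.2, -0.4, -0.4]
grip_width: 0.755
grasp_force: 0.0
26.6 [0.45937282 0.17835147 0.23855141] [ 6.41355061e-04  9.99999126e-01 -7.46868238e-04 -8.82789711e-04]
```

View pics/c1.png

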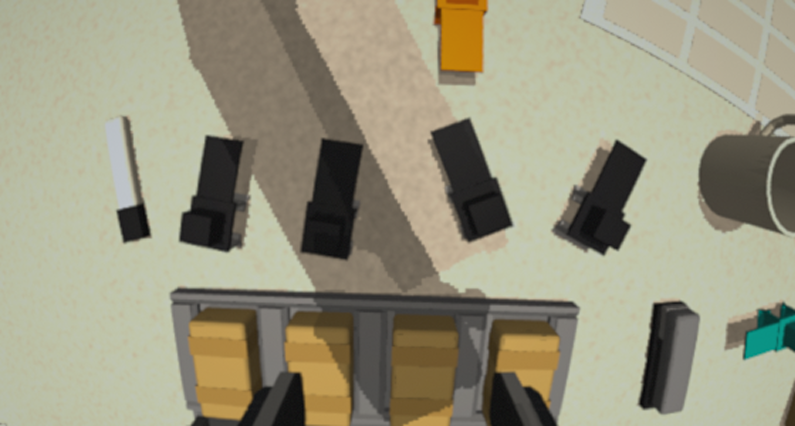

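The four black clips have blocks at crop pixels (203,228), (328,232), (488,213) and (605,230). The orange look-alike at (462,40) is left alone. I'll fit silhouettes.

```bash
cat >> h.py <<'E'
BOX=[(-.066,-.014,-.015,.015,.031,.036),(-.018,.018,-.018,.018,.030,.036),(-.011,.011,-.012,.012,.036,.064)]
def clipmask(im):
    h=cv2.cvtColor(im,cv2.COLOR_BGR2HSV); m=(h[...,2]<55).astype(np.uint8)
    return m
def rend(p,o,shape,boxes=BOX):
    c,s=np.cos(p[2]),np.sin(p[2]);r=np.zeros(shape,np.uint8)
    for x0,x1,y0,y1,z0,z1 in boxes:
        q=[proj("wrist",(p[0]+c*a-s*b,p[1]+s*a+c*b,z),o) for a in(x0,x1) for b in(y0,y1) for z in(z0,z1)]
        cv2.fillConvexPoly(r,np.round(cv2.convexHull(np.array(q,np.float32))*16).astype(np.int32),1,shift=4)
    return r
def fitclip(im,x0,o):
    m=clipmask(im); n,l=cv2.connectedComponents(m)
    k=l[rend(x0,o,m.shape)>0]; k=k[k>0]; m=(l==np.bincount(k).argmax()).astype(np.uint8)
    def cost(p):
        r=rend(p,o,m.shape); return 1-np.sum(r&m)/np.sum(r|m)
    best=None
    for y in np.arange(-.6,.61,.2):
        S=np.array([[0,0,0],[.01,0,0],[0,.01,0],[0,0,.15]])+[x0[0],x0[1],y]
        r=minimize(cost,S[0],method="Nelder-Mead",options=dict(initial_simplex=S,xatol=1e-4,fatol=1e-4))
        if best is None or r.fun<best.fun: best=r
    return best.x,best.fun,m
E
python3 - <<'E'
from h import *
o=json.load(open("c1.json"));im=cv2.imread("pics/c1_raw.png");ov=im.copy()
for px in((203,228),(328,232),(488,213),(605,230)):
    g=at("wrist",np.array(px)/1.42,.06,o)
    x,f,m=fitclip(im,(g[0],g[1],0),o);print(px,np.round(g[:2],3),m.sum(),np.round(x,4),round(f,3))
    cv2.drawContours(ov,cv2.findContours(rend(x,o,m.shape),0,2)[0],-1,(0,255,255),1)
cv2.imwrite("pics/c1ov.png",cv2.resize(ov[70:200,110:470],None,fx=2.2,fy=2.2,interpolation=cv2.INTER_CUBIC))
E
```

```text
(203, 228) [0.426 0.042] 2218 [ 0.4258  0.0372 -0.1961] 0.125
(328, 232) [0.431 0.132] 2481 [ 0.4342  0.1288 -0.1874] 0.086
(488, 213) [0.418 0.24 ] 2417 [0.4193 0.2388 0.3766] 0.112
(605, 230) [0.427 0.327] 2116 [ 0.4266  0.3307 -0.4341] 0.117
```

View pics/c1ov.png

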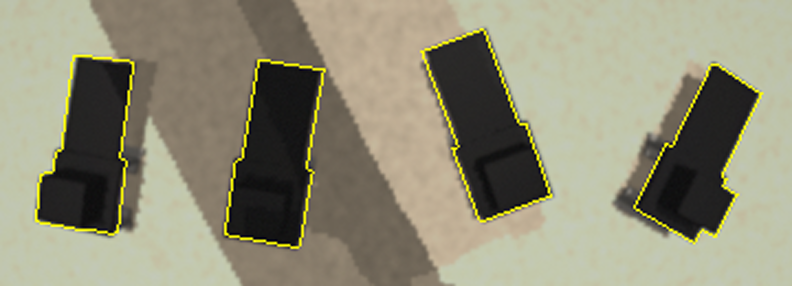

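The fits match all four clip silhouettes. I'll go above clip A.

```bash
cat > lc.py <<'E'
import sys
from h import *
o=sensors.get_obs();im=imaging.camera("wrist");cv2.imwrite(f"pics/{sys.argv[1]}.png",im)
x,f,m=fitclip(im,list(map(float,sys.argv[2:5])),o)
Q=R.from_quat(o["ee_rot"]);P=np.array(o["position"]);t=Q.as_matrix()[:,0];y=np.arctan2(-t[1],-t[0])
print("t",round(o["clock"],2),"tcp",np.round(P,4),"yaw",round(y,4),"clip",np.round(x,4),"err",round(f,3),"shift",np.round(Q.inv().apply([x[0]-P[0],x[1]-P[1],0]),4),"az",round(y-x[2],4))
E
python3 -m inch '[[[0.033,-0.141,0.08,0,0,0.196,-0.4],[0.033,-0.141,0.08,0,0,0.196,-0.4],[0.033,-0.141,0.08,0,0,0.196,-0.4],[0.033,-0.141,0.08,0,0,0.196,-0.4],[0.033,-0.141,0.08,0,0,0.196,-0.4],[0.033,-0.141,0.08,0,0,0.196,-0.4],[0.033,-0.141,0.08,0,0,0.196,-0.4]]]' 90
python3 lc.py d1 .4258 .0372 -.196
```

```text
clock: 27.35
position: [0.4271, 0.0397, 0.1605]
ee_rot: [0.097, 0.995, 0.0, 0.0]
ft_force: [-0.3, -0.5, 0.3]
grip_width: 0.702
grasp_force: 0.0
t 27.35 tcp [0.4271 0.0397 0.1605] yaw -0.1945 clip [ 0.4259  0.0366 -0.2207] err 0.064 shift [ 0.0006 -0.0033 -0.    ] az 0.0261
```

```bash
python3 -m inch '[[[0.001,-0.003,0.05,0,0,0.02,-0.4],[0.001,-0.003,0.09,0,0,0.02,-0.4],[0.001,-0.003,0.103,0,0,0.02,-0.4],[0.001,-0.003,0.103,0,0,0.02,-0.4],[0.001,-0.003,0.103,0,0,0.02,0.9],[0.001,-0.003,0.103,0,0,0.02,0.9],[0.001,-0.003,0.103,0,0,0.02,0.9],[0.001,-0.003,0.103,0,0,0.02,0.9],[0.001,-0.003,0.103,0,0,0.02,0.9],[0.001,-0.003,0.103,0,0,0.02,0.9]]]' 90
python3 -m inch '[[[0,0,0,0,0,0,0.9],[0,0,0,0,0,0,0.9],[0,0,-0.05,0,0,0,0.9],[0,0,-0.08,0,0,0,0.9],[0,0,-0.08,0,0,0,0.9],[0,0,-0.08,0,0,0,0.9]]]' 90
python3 sh.py .6264 .0302 -.0395
```

```text
clock: 28.4
position: [0.4261, 0.0365, 0.0582]
ee_rot: [0.108, 0.994, 0.001, 0.001]
ft_force: [-1.1, 1.2, 6.8]
grip_width: 0.258
grasp_force: 88.1
clock: 29.0
position: [0.4251, 0.0361, 0.1375]
ee_rot: [0.108, 0.994, 0.001, 0.001]
ft_force: [0.7, 0.2, -1.5]
grip_width: 0.258
grasp_force: 88.8
shift [-0.1979  0.0373  0.0003] az -0.1762 yaw -0.2157 z 0.1375 t 29.0
```

```bash
python3 -m inch '[[[-0.198,0.037,0,0,0,-0.176,0.9],[-0.198,0.037,0,0,0,-0.176,0.9],[-0.198,0.037,0,0,0,-0.176,0.9],[-0.198,0.037,0,0,0,-0.176,0.9],[-0.198,0.037,0,0,0,-0.176,0.9],[-0.198,0.037,0,0,0,-0.176,0.9],[-0.198,0.037,0,0,0,-0.176,0.9]]]' 90
python3 ov.py e1 0.5863 0.1549 -0.0395; python3 sh.py .6264 .0302 -.0395
```

```text
clock: 29.7
position: [0.6248, 0.0293, 0.1359]
ee_rot: [0.02, 1.0, -0.0, -0.001]
ft_force: [-0.1, 0.6, -1.5]
grip_width: 0.259
grasp_force: 88.8
t 29.7 [0.6248 0.0293 0.1359]
shift [-0.0015  0.0008 -0.    ] az -0.0007 yaw -0.0402 z 0.1365 t 29.75
```

View pics/e1.png

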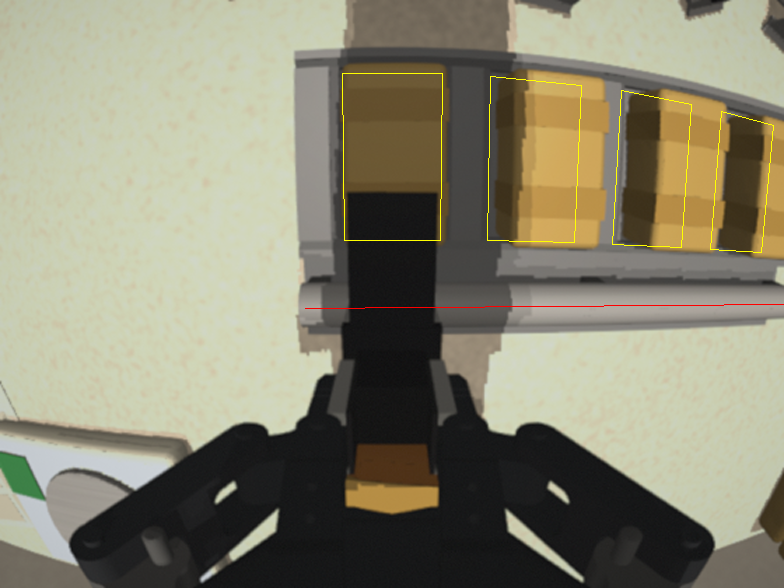

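The clip's tongue points over the pack and is centred on it at (392,215), and the red bar line matches the bar. Pressing down.

```bash
python3 -m inch '[[[-0.001,0.001,0.02,0,0,0,0.9],[-0.001,0.001,0.035,0,0,0,0.9],[-0.001,0.001,0.042,0,0,0,0.9],[-0.001,0.001,0.048,0,0,0,0.9],[-0.001,0.001,0.054,0,0,0,0.9],[-0.001,0.001,0.059,0,0,0,0.9],[-0.001,0.001,0.063,0,0,0,0.9],[-0.001,0.001,0.066,0,0,0,0.9],[-0.001,0.001,0.066,0,0,0,0.9],[-0.001,0.001,0.066,0,0,0,0.9]]]' 90
```

```text
clock: 30.75
position: [0.6261, 0.0307, 0.0747]
ee_rot: [0.02, 1.0, 0.001, -0.001]
ft_force: [-24.4, 0.0, 39.9]
grip_width: 0.26
grasp_force: 94.7
```

```bash
python3 -m inch '[[[0.001,0,-0.003,0,0,0,0.1],[0.001,0,-0.003,0,0,0,0.1],[0.001,0,-0.003,0,0,0,0.1],[0.001,0,-0.003,0,0,0,0.1]]]' 90
python3 -m inch '[[[0,0,-0.03,0,0,0,0.1],[0,0,-0.08,0,0,0,0.1],[0.05,0,-0.1,0,0,0,0],[0.09,0,-0.1,0,0,0,0],[0.09,0,-0.1,0,0,0,0],[0.09,0,-0.1,0,0,0,0]]]' 90
python3 - <<'E'
from h import *
o=sensors.get_obs();im=imaging.camera("wrist");cv2.imwrite("pics/f1.png",im);print(o["position"],o["ee_rot"])
m=clipmask(im);
import itertools
def shifted(z):
    return [(a,b,c,d,e+z,f+z) for a,b,c,d,e,f in BOX]
n,l=cv2.connectedComponents(m)
x0=(.6255,.0302,-.0395);k=l[rend(x0,o,m.shape,shifted(.0165))>0];k=k[k>0];mm=(l==np.bincount(k).argmax()).astype(np.uint8);print(mm.sum())
for z in(.0165,.02,.026):
    cost=lambda p:1-np.sum((r:=rend(p,o,m.shape,shifted(z)))&mm)/np.sum(r|mm)
    S=np.array([[0,0,0],[.005,0,0],[0,.005,0],[0,0,.1]])+x0
    r=minimize(cost,x0,method="Nelder-Mead",options=dict(initial_simplex=S));print(z,np.round(r.x,4),round(r.fun,3))
cv2.imwrite("pics/f1c.png",cv2.resize(im[:300,100:460],None,fx=2,fy=2,interpolation=cv2.INTER_CUBIC))
E
python3 sh.py .4342 .1288 -.1874
```

```text
clock: 31.15
position: [0.6261, 0.0307, 0.0736]
ee_rot: [0.02, 1.0, -0.0, -0.0]
ft_force: [0.2, -0.7, 0.6]
grip_width: 0.447
grasp_force: 0.0
clock: 31.75
position: [0.5359, 0.0346, 0.1742]
ee_rot: [0.02, 1.0, 0.001, 0.0]
ft_force: [0.5, -0.8, 1.2]
grip_width: 0.501
grasp_force: 0.0
[0.53592061 0.0346266  0.1741698 ] [1.95679531e-02 9.99808261e-01 6.64012822e-04 3.08203483e-04]
4069
0.0165 [ 0.6271  0.0313 -0.0354] 0.222
0.02 [ 0.6258  0.0309 -0.045 ] 0.227
0.026 [ 0.623   0.0321 -0.0251] 0.232
shift [ 1.062e-01  9.010e-02 -1.000e-04] az 0.1481 yaw -0.0393 z 0.1742 t 31.8
```

View pics/f1c.png

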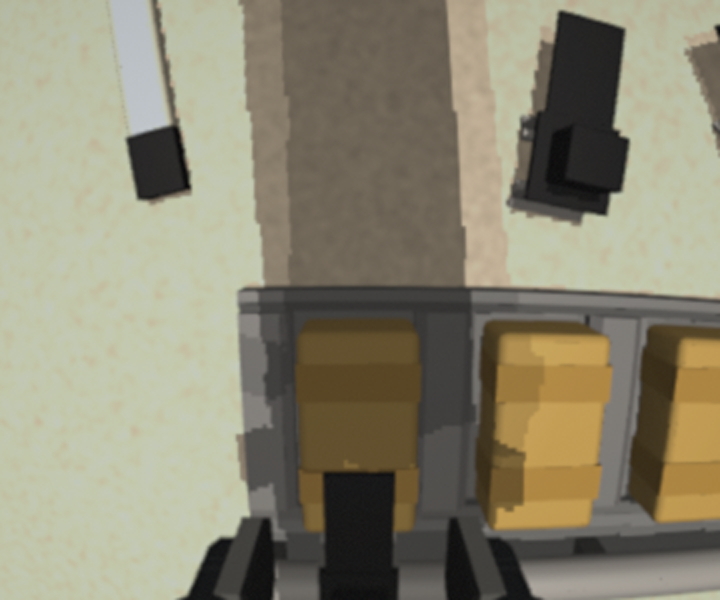

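The first clip is home, with its tongue at crop (360,510) over the middle of the pack. On to clip B.

```bash
python3 -m inch '[[[0.106,0.09,0.014,0,0,0.148,-0.4],[0.106,0.09,0.014,0,0,0.148,-0.4],[0.106,0.09,0.014,0,0,0.148,-0.4],[0.106,0.09,0.014,0,0,0.148,-0.4],[0.106,0.09,0.014,0,0,0.148,-0.4],[0.106,0.09,0.014,0,0,0.148,-0.4]]]' 90
python3 lc.py d2 .4342 .1288 -.1874
```

```text
clock: 32.4
position: [0.4353, 0.1278, 0.1601]
ee_rot: [0.094, 0.996, -0.0, 0.0]
ft_force: [-0.3, -0.6, 0.3]
grip_width: 0.697
grasp_force: 0.0
t 32.4 tcp [0.4353 0.1278 0.1601] yaw -0.1892 clip [ 0.4346  0.1274 -0.2002] err 0.076 shift [ 0.0006 -0.0005 -0.    ] az 0.011
```

```bash
python3 -m inch '[[[0,0,0.05,0,0,0.01,-0.4],[0,0,0.09,0,0,0.01,-0.4],[0,0,0.103,0,0,0.01,-0.4],[0,0,0.103,0,0,0.01,-0.4],[0,0,0.103,0,0,0.01,0.9],[0,0,0.103,0,0,0.01,0.9],[0,0,0.103,0,0,0.01,0.9],[0,0,0.103,0,0,0.01,0.9],[0,0,0.103,0,0,0.01,0.9],[0,0,0.103,0,0,0.01,0.9]]]' 90
python3 -m inch '[[[0,0,0,0,0,0,0.9],[0,0,0,0,0,0,0.9],[0,0,-0.05,0,0,0,0.9],[0,0,-0.08,0,0,0,0.9],[0,0,-0.08,0,0,0,0.9],[0,0,-0.08,0,0,0,0.9]]]' 90
python3 sh.py .6282 .1121 -.0395
```

```text
clock: 33.45
position: [0.435, 0.1288, 0.0581]
ee_rot: [0.099, 0.995, 0.001, 0.001]
ft_force: [0.8, -0.6, 7.4]
grip_width: 0.262
grasp_force: 88.2
clock: 34.05
position: [0.434, 0.1286, 0.1373]
ee_rot: [0.099, 0.995, 0.001, 0.0]
ft_force: [-0.3, 0.7, -0.5]
grip_width: 0.257
grasp_force: 88.8
shift [-0.1936  0.0219  0.0002] az -0.158 yaw -0.1975 z 0.1373 t 34.05
```

```bash
python3 -m inch '[[[-0.194,0.022,0,0,0,-0.158,0.9],[-0.194,0.022,0,0,0,-0.158,0.9],[-0.194,0.022,0,0,0,-0.158,0.9],[-0.194,0.022,0,0,0,-0.158,0.9],[-0.194,0.022,0,0,0,-0.158,0.9],[-0.194,0.022,0,0,0,-0.158,0.9],[-0.194,0.022,0,0,0,-0.158,0.9]]]' 90
python3 sh.py .6282 .1121 -.0395
python3 -m inch '[[[0,0,0.02,0,0,0,0.9],[0,0,0.035,0,0,0,0.9],[0,0,0.042,0,0,0,0.9],[0,0,0.042,0,0,0,0.9]]]' 90
python3 sh.py .6282 .1121 -.0395
```

```text
clock: 34.75
position: [0.6272, 0.1117, 0.1358]
ee_rot: [0.02, 1.0, -0.0, -0.001]
ft_force: [-0.2, 1.0, -0.6]
grip_width: 0.262
grasp_force: 88.7
shift [-0.001   0.0004 -0.    ] az -0.0004 yaw -0.0399 z 0.1358 t 34.75
clock: 35.15
position: [0.6278, 0.1121, 0.0944]
ee_rot: [0.02, 1.0, 0.0, -0.0]
ft_force: [0.4, 0.2, 0.0]
grip_width: 0.258
grasp_force: 88.8
shift [-0.0004  0.0001 -0.    ] az 0.0 yaw -0.0395 z 0.0944 t 35.15
```

```bash
python3 -m inch '[[[0,0,0.007,0,0,0,0.9],[0,0,0.013,0,0,0,0.9],[0,0,0.018,0,0,0,0.9],[0,0,0.021,0,0,0,0.9],[0,0,0.0235,0,0,0,0.9],[0,0,0.0235,0,0,0,0.9],[0,0,0.0235,0,0,0,0.9]]]' 90
```

```text
clock: 35.85
position: [0.6286, 0.112, 0.0746]
ee_rot: [0.02, 1.0, 0.001, 0.0]
ft_force: [-13.7, -0.7, 29.5]
grip_width: 0.264
grasp_force: 92.9
```

```bash
python3 -m inch '[[[0.001,0,-0.002,0,0,0,0.1],[0.001,0,-0.002,0,0,0,0.1],[0.001,0,-0.002,0,0,0,0.1],[0.001,0,-0.002,0,0,0,0.1]]]' 90
python3 -m inch '[[[0,0,-0.03,0,0,0,0.1],[0,0,-0.08,0,0,0,0.1],[0,0,-0.085,0,0,0,0],[0,0,-0.085,0,0,0,0]]]' 90
python3 sh.py .4193 .2388 .3766
```

```text
clock: 36.25
position: [0.6274, 0.1118, 0.0731]
ee_rot: [0.02, 1.0, -0.0, -0.0]
ft_force: [-0.1, 0.8, 0.6]
grip_width: 0.454
grasp_force: 0.0
clock: 36.65
position: [0.6285, 0.112, 0.16]
ee_rot: [0.02, 1.0, 0.001, 0.002]
ft_force: [-0.5, 0.4, 0.0]
grip_width: 0.5
grasp_force: 0.0
shift [ 0.2141  0.1184 -0.0005] az -0.4164 yaw -0.0398 z 0.16 t 36.65
```

```bash
python3 -m inch '[[[0.214,0.118,0,0,0,-0.416,-0.4],[0.214,0.118,0,0,0,-0.416,-0.4],[0.214,0.118,0,0,0,-0.416,-0.4],[0.214,0.118,0,0,0,-0.416,-0.4],[0.214,0.118,0,0,0,-0.416,-0.4],[0.214,0.118,0,0,0,-0.416,-0.4],[0.214,0.118,0,0,0,-0.416,-0.4],[0.214,0.118,0,0,0,-0.416,-0.4]]]' 90
python3 lc.py d3 .4193 .2388 .3766
```

```text
clock: 37.45
position: [0.4189, 0.2374, 0.1578]
ee_rot: [-0.186, 0.982, -0.0, -0.0]
ft_force: [-0.5, -0.7, -0.2]
grip_width: 0.698
grasp_force: 0.0
t 37.45 tcp [0.4189 0.2374 0.1578] yaw 0.375 clip [0.419  0.2396 0.363 ] err 0.076 shift [-0.0009  0.002  -0.    ] az 0.012
```

```bash
python3 -m inch '[[[-0.001,0.001,0.05,0,0,0.01,-0.4],[-0.001,0.001,0.09,0,0,0.01,-0.4],[-0.001,0.001,0.102,0,0,0.01,-0.4],[-0.001,0.001,0.102,0,0,0.01,-0.4],[-0.001,0.001,0.102,0,0,0.01,0.9],[-0.001,0.001,0.102,0,0,0.01,0.9],[-0.001,0.001,0.102,0,0,0.01,0.9],[-0.001,0.001,0.102,0,0,0.01,0.9],[-0.001,0.001,0.102,0,0,0.01,0.9],[-0.001,0.001,0.102,0,0,0.01,0.9]]]' 90
python3 -m inch '[[[0,0,0,0,0,0,0.9],[0,0,0,0,0,0,0.9],[0,0,-0.05,0,0,0,0.9],[0,0,-0.08,0,0,0,0.9],[0,0,-0.08,0,0,0,0.9],[0,0,-0.08,0,0,0,0.9]]]' 90
python3 sh.py .6314 .1941 -.0395
```

```text
clock: 38.5
position: [0.4201, 0.2405, 0.0582]
ee_rot: [-0.182, 0.983, 0.001, 0.001]
ft_force: [-0.7, -1.0, 5.8]
grip_width: 0.26
grasp_force: 87.9
clock: 39.1
position: [0.4193, 0.2401, 0.1375]
ee_rot: [-0.182, 0.983, 0.001, 0.001]
ft_force: [-0.6, 0.3, -1.2]
grip_width: 0.262
grasp_force: 88.6
shift [-0.1816 -0.1189  0.0002] az 0.4059 yaw 0.3664 z 0.1375 t 39.1
```

```bash
python3 -m inch '[[[-0.182,-0.119,0,0,0,0.406,0.9],[-0.182,-0.119,0,0,0,0.406,0.9],[-0.182,-0.119,0,0,0,0.406,0.9],[-0.182,-0.119,0,0,0,0.406,0.9],[-0.182,-0.119,0,0,0,0.406,0.9],[-0.182,-0.119,0,0,0,0.406,0.9],[-0.182,-0.119,0,0,0,0.406,0.9],[-0.182,-0.119,0,0,0,0.406,0.9]]]' 90
python3 -m inch '[[[0,0,0.02,0,0,0,0.9],[0,0,0.035,0,0,0,0.9],[0,0,0.042,0,0,0,0.9],[0,0,0.042,0,0,0,0.9]]]' 90
python3 sh.py .6314 .1941 -.0395
```

```text
clock: 39.9
position: [0.6303, 0.1942, 0.1358]
ee_rot: [0.019, 1.0, 0.0, -0.001]
ft_force: [0.2, -0.0, -1.5]
grip_width: 0.26
grasp_force: 88.6
clock: 40.3
position: [0.6312, 0.194, 0.094]
ee_rot: [0.02, 1.0, 0.0, 0.0]
ft_force: [0.9, -1.2, -0.3]
grip_width: 0.261
grasp_force: 88.7
shift [-0.0002  0.0002  0.    ] az 0.0001 yaw -0.0394 z 0.094 t 40.3
```

```bash
python3 -m inch '[[[0,0,0.007,0,0,0,0.9],[0,0,0.013,0,0,0,0.9],[0,0,0.018,0,0,0,0.9],[0,0,0.021,0,0,0,0.9],[0,0,0.0235,0,0,0,0.9],[0,0,0.0235,0,0,0,0.9],[0,0,0.0235,0,0,0,0.9]]]' 90
python3 -m inch '[[[0.001,0,-0.002,0,0,0,0.1],[0.001,0,-0.002,0,0,0,0.1],[0.001,0,-0.002,0,0,0,0.1],[0.001,0,-0.002,0,0,0,0.1]]]' 90
python3 -m inch '[[[0,0,-0.03,0,0,0,0.1],[0,0,-0.08,0,0,0,0.1],[0,0,-0.085,0,0,0,0],[0,0,-0.085,0,0,0,0]]]' 90
python3 sh.py .4266 .3307 -.434
```

```text
clock: 41.0
position: [0.6318, 0.1939, 0.0748]
ee_rot: [0.02, 1.0, 0.001, 0.0]
ft_force: [-13.0, -2.3, 33.7]
grip_width: 0.264
grasp_force: 93.4
clock: 41.4
position: [0.6301, 0.1936, 0.0723]
ee_rot: [0.02, 1.0, -0.0, -0.0]
ft_force: [0.6, -0.2, -0.4]
grip_width: 0.448
grasp_force: 0.0
clock: 41.8
position: [0.6313, 0.1939, 0.1595]
ee_rot: [0.02, 1.0, 0.001, 0.001]
ft_force: [-0.1, -0.2, -0.9]
grip_width: 0.502
grasp_force: 0.0
shift [ 0.21    0.1286 -0.0004] az 0.3942 yaw -0.0398 z 0.1595 t 41.8
```

```bash
python3 -m inch '[[[0.21,0.129,0,0,0,0.394,-0.4],[0.21,0.129,0,0,0,0.394,-0.4],[0.21,0.129,0,0,0,0.394,-0.4],[0.21,0.129,0,0,0,0.394,-0.4],[0.21,0.129,0,0,0,0.394,-0.4],[0.21,0.129,0,0,0,0.394,-0.4],[0.21,0.129,0,0,0,0.394,-0.4],[0.21,0.129,0,0,0,0.394,-0.4]]]' 90
python3 lc.py d4 .4266 .3307 -.434
```

```text
clock: 42.6
position: [0.4263, 0.3298, 0.1572]
ee_rot: [0.216, 0.976, -0.001, 0.0]
ft_force: [0.2, 0.3, -0.3]
grip_width: 0.7
grasp_force: 0.0
t 42.6 tcp [0.4263 0.3298 0.1572] yaw -0.4351 clip [ 0.4266  0.331  -0.4217] err 0.075 shift [ 0.0002  0.0012 -0.    ] az -0.0135
```

```bash
python3 -m inch '[[[0,0.001,0.05,0,0,-0.01,-0.4],[0,0.001,0.09,0,0,-0.01,-0.4],[0,0.001,0.101,0,0,-0.01,-0.4],[0,0.001,0.101,0,0,-0.01,-0.4],[0,0.001,0.101,0,0,-0.01,0.9],[0,0.001,0.101,0,0,-0.01,0.9],[0,0.001,0.101,0,0,-0.01,0.9],[0,0.001,0.101,0,0,-0.01,0.9],[0,0.001,0.101,0,0,-0.01,0.9],[0,0.001,0.101,0,0,-0.01,0.9]]]' 90
python3 -m inch '[[[0,0,0,0,0,0,0.9],[0,0,0,0,0,0,0.9],[0,0,-0.05,0,0,0,0.9],[0,0,-0.08,0,0,0,0.9],[0,0,-0.08,0,0,0,0.9],[0,0,-0.08,0,0,0,0.9]]]' 90
python3 sh.py .6347 .2760 -.0395
```

```text
clock: 43.65
position: [0.4272, 0.3328, 0.0586]
ee_rot: [0.21, 0.978, 0.002, 0.001]
ft_force: [0.2, 0.7, 7.2]
grip_width: 0.265
grasp_force: 88.0
clock: 44.25
position: [0.4262, 0.3322, 0.1376]
ee_rot: [0.21, 0.978, 0.001, 0.0]
ft_force: [0.3, -0.6, -0.3]
grip_width: 0.26
grasp_force: 88.9
shift [-2.132e-01  3.440e-02  1.000e-04] az -0.3839 yaw -0.4234 z 0.1376 t 44.25
```

```bash
python3 -m inch '[[[-0.213,0.034,0,0,0,-0.384,0.9],[-0.213,0.034,0,0,0,-0.384,0.9],[-0.213,0.034,0,0,0,-0.384,0.9],[-0.213,0.034,0,0,0,-0.384,0.9],[-0.213,0.034,0,0,0,-0.384,0.9],[-0.213,0.034,0,0,0,-0.384,0.9],[-0.213,0.034,0,0,0,-0.384,0.9],[-0.213,0.034,0,0,0,-0.384,0.9]]]' 90
python3 -m inch '[[[0,0,0.02,0,0,0,0.9],[0,0,0.035,0,0,0,0.9],[0,0,0.042,0,0,0,0.9],[0,0,0.042,0,0,0,0.9]]]' 90
python3 sh.py .6347 .2760 -.0395
```

```text
clock: 45.05
position: [0.633, 0.276, 0.1359]
ee_rot: [0.019, 1.0, -0.0, -0.001]
ft_force: [-1.0, 0.2, -0.4]
grip_width: 0.263
grasp_force: 88.9
clock: 45.45
position: [0.6337, 0.2755, 0.0941]
ee_rot: [0.02, 1.0, -0.0, -0.0]
ft_force: [-0.2, -0.4, -0.5]
grip_width: 0.264
grasp_force: 88.9
shift [-0.001   0.0006 -0.    ] az 0.0002 yaw -0.0393 z 0.0941 t 45.45
```

```bash
python3 -m inch '[[[0,0,0.007,0,0,0,0.9],[0,0,0.013,0,0,0,0.9],[0,0,0.018,0,0,0,0.9],[0,0,0.021,0,0,0,0.9],[0,0,0.0235,0,0,0,0.9],[0,0,0.0235,0,0,0,0.9],[0,0,0.0235,0,0,0,0.9]]]' 90
python3 -m inch '[[[0.001,0,-0.002,0,0,0,0.1],[0.001,0,-0.002,0,0,0,0.1],[0.001,0,-0.002,0,0,0,0.1],[0.001,0,-0.002,0,0,0,0.1]]]' 90
python3 -m inch '[[[0,0,-0.03,0,0,0,0.1],[0,0,-0.08,0,0,0,0.1],[0.05,-0.03,-0.12,0,0,0,0],[0.1,-0.06,-0.17,0,0,0,0],[0.14,-0.1,-0.2,0,0,0,0],[0.18,-0.11,-0.22,0,0,0,0],[0.2,-0.115,-0.22,0,0,0,0],[0.2,-0.115,-0.22,0,0,0,0],[0.2,-0.115,-0.22,0,0,0,0],[0.2,-0.115,-0.22,0,0,0,0]]]' 90
python3 - <<'E'
from h import *
o=sensors.get_obs();im=imaging.camera("wrist");cv2.imwrite("pics/g.png",im);print(o["clock"],o["position"])
cv2.imwrite("pics/gc.png",cv2.resize(im[150:360,110:450],None,fx=2.3,fy=2.3,interpolation=cv2.INTER_CUBIC))
c=imaging.camera("scene");cv2.imwrite("pics/sc.png",cv2.resize(c[170:320,190:350],None,fx=4,fy=4,interpolation=cv2.INTER_CUBIC))
for k,(x,y) in enumerate([(.5474,.0333),(.5507,.1152),(.5539,.1972),(.5572,.2791)]):
    s=proj("wrist",(x-.02,y,.046),o);m=mask(im,s);h=cv2.minAreaRect(cv2.findNonZero(m));print(k,np.round(at("wrist",h[0],.046,o),4),h[1],h[2])
E
```

```text
clock: 46.15
position: [0.6344, 0.2756, 0.0751]
ee_rot: [0.02, 1.0, 0.001, -0.0]
ft_force: [-14.9, -5.6, 29.4]
grip_width: 0.26
grasp_force: 92.8
clock: 46.55
position: [0.6332, 0.2752, 0.073]
ee_rot: [0.02, 1.0, -0.0, -0.0]
ft_force: [0.6, -0.7, 0.2]
grip_width: 0.449
grasp_force: 0.0
clock: 47.55
position: [0.429, 0.1685, 0.2936]
ee_rot: [0.02, 1.0, 0.001, 0.0]
ft_force: [-0.2, 0.5, 0.0]
grip_width: 0.501
grasp_force: 0.0
47.55 [0.42900455 0.16850785 0.29361716]
0 [0.5354 0.0389 0.046 ] (66.07047271728516, 41.791561126708984) 84.2894058227539
1 [0.5396 0.1172 0.046 ] (69.2775650024414, 40.466827392578125) 88.69805145263672
2 [0.5423 0.1985 0.046 ] (69.0, 39.0) 90.0
3 [0.5464 0.2779 0.046 ] (42.30785369873047, 67.11051177978516) 2.4895529747009277
```

View pics/gc.png

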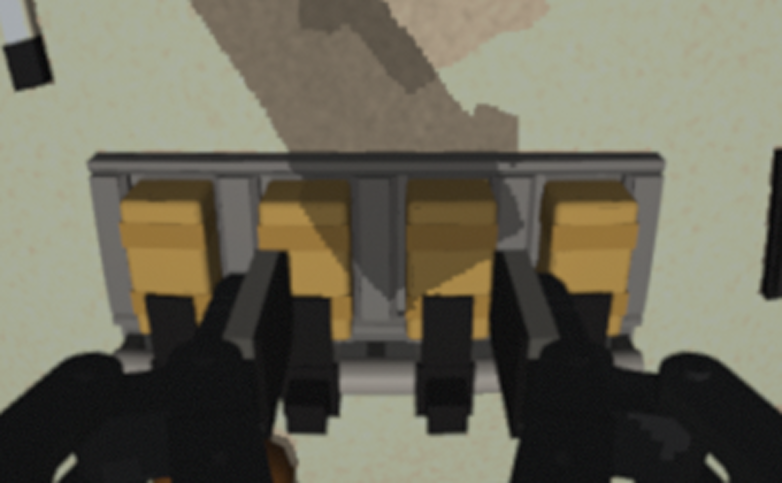

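View pics/sc.png

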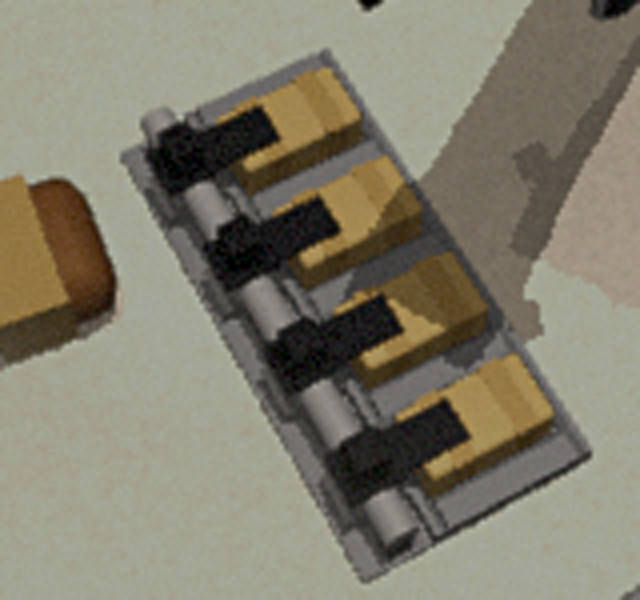

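Both views agree. All four packs are seated square, and the clips sit level at scene crop (195,140), (260,235), (330,325) and (390,460) with their tongues over the pack middles. The final press heights match at 0.0746–0.0751 m. I'm handing in.

```bash
python3 -m inch '[[[0,0,0,0,0,0,0],[0,0,0,0,0,0,0],[0,0,0,0,0,0,0],[0,0,0,0,0,0,0],[0,0,0,0,0,0,0]]]'
python3 -c "
from workcell import order
print(order.hand_in())"
```

```text
clock: 48.15
position: [0.429, 0.1683, 0.2934]
ee_rot: [0.02, 1.0, -0.0, -0.0]
ft_force: [-0.3, -0.5, -0.3]
grip_width: 0.499
grasp_force: 0.0
the job is handed in; nothing more can be done
None
```

All four packs are seated in the tray and each is locked in with a black clip on the bar; I handed the job in at about 48 s, but `hand_in()` gave no verdict, so I have only my own checks that it passed.

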